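# Lot changeover at the capacitor test fixture

## Robot

A 6-joint arm with a two-finger parallel gripper is mounted at the origin on the work surface. World frame = base frame: x ahead of the robot, y to its left, z up, the work surface at z = 0. Lengths are in m, angles in rad, forces in N, time in s.
With the tool pointing down it reaches from about 0.35 to 0.775 m from the base axis. Payload 5.5 kg.
Tool frame: the origin (TCP) lies between the finger pads; the fingertips stand 17 mm ahead of it and the grasp point (between the pads) lies 2 mm behind it (env.finger_overhang is the distance from the TCP to the fingertips, in m); z points along the fingers, y is the line along which they close (so a half turn about z gives the same grasp; the last joint's range is limited). The gripper opens to 85 mm and grips with 20 to 120 N. Pads are 22 mm wide; open, the fingers measure 114 mm over their backs; the gripper's body (76 mm by 85 mm) begins 54 mm behind the grasp point. The pads swing forward as they close: fully open they stand 13 mm farther back than shut.
Start: joints at [1.051, 0.313, 0.046, 1.304, 0, 1.431], TCP at [0.213, 0.534, 0.248] pointing down, gripper open.
Joint ranges: [-2.76, 2.76], [-0.86, 1.69], [-1.03, 1.26], [-2.2, 2.34], [-1.47, 1.5], [-3.14, 3.14]. Speed limits (rad/s): [2.57, 2.57, 3.14, 3.14, 3.14, 3.14].

## Interface

Orientations are given as a unit quaternion [w, x, y, z].
In Python, from workcell import env gives the robot as it stands. The module is installed in compiled form; this text tells all that it offers.
- The arm moves only by the shell command python3 -m pendant 'ROWS' [FORCE]. ROWS is JSON, a list of rows, each a list of 5 numbers: the gripper's target within -1 to 1 (fully open at 1, half-way at 0, shut at -1), then the shift along the tool's x, y, z in m, then the turn about the tool's z in rad. A call has 1 to 8 rows; each row shifts and turns the commanded pose from where the row before left it, along the tool's axes as they then stand; what a row does not reach is not made up. A row lasts 1/8 s, in which the tool goes at most 62.5 mm and 10.7 degrees, less where a joint would pass 70% of its speed; a pose out of reach is approached as far as the arm can. A call with a gripper value outside its range is refused whole. The fingers move at their own pace and stop on an object; FORCE is the grip in N (left out, the last holds). Time passes only in rows, so rows that do not move let the fingers close. It gives the time, the measured TCP pose, the force, the opening and the grip force at its end, in the units of the state.
- env.get_state(): the state, without advancing time (a new reading comes with each control period).
- env.read_camera(name): name is "scene" or "side" or "wrist"; returns the picture (480x640x3 uint8, red, green, blue); there is no depth.
- env.calibration(name): a dict with "K" (3x3 intrinsics, pixels), "T" (4x4, takes a point from camera to world coordinates); the wrist camera has in their place "tool_from_camera" (4x4, takes a point from camera to tool coordinates, whose origin is the TCP and whose axes are the flange's). Camera axes: x right, y down, z forward; pixel columns grow to the right and rows downward; lengths in m; the calibration is good to about 2 mm. A picture is of the moment at which its call begins: read the wrist's pose just before it. calibration takes no time and is no camera call.
- env.hand_in(): hands the job in; it is judged then, once.
Trained networks look in the newest picture that a camera, given by its name, has taken for a name from the list of things; names that differ only in an ending like _2 or _b are one class to them, and where a whole thing is asked for, a point or a joint stands for the part that bears it (a point fixed in the world has none). Each returns a list of dicts, best first, with "score" (0 to 1); they miss things now and then, are a little off and sometimes report something else, mostly with a low value. They report only what shows in the picture. A call takes as long as a camera call.
- env.recognise(camera, label): "centre" ([column, row] in pixels, amid what is visible of it).
The state is a dict: "clock": time; "joint_pos": joint angles; "qvel": joint speeds; "tau": joint torques, N m; "tcp_pos": TCP position; "orientation": TCP orientation; "wrist_force": force on the tool from outside, world axes, zero at the start; "ft_torque": the same for the moment, N m; "finger_gap": finger opening in m; "grip_force": force on a finger pad.
Only numpy, scipy, OpenCV 4.12 (cv2) and the standard library are available. Lean on these libraries where they do the work, as an engineer would, in place of code of your own. Each camera call takes 0.05 s, during which the arm holds its last target. There are 200 camera calls.

## Task

First turn the red isolator handle a quarter turn anticlockwise to off, so that the fixture is dead. Then clear the lot into the divided tray: stand every capacitor upright, terminals up, in the cell whose pad has the colour of its sticker, and, holding the scoop over the yellow-lined cell, pour all its brass standoffs into that cell. Leave the empty scoop standing level lengthwise on its grey mat, and do not push the other things on the bench about.

Things in the scene. Friction and masses are not known exactly. Their poses are not given: they have to be found in the camera images.
- isolator (a joint): red bar handle of the rotary isolator on its grey enclosure (90 x 90 x 45 mm, yellow plate on top, fixed). 1.57 rad = on, 0 rad = off; stops at 0 and 1.6. Falling value = anticlockwise seen from above. Friction 0.06 N m; it stays where it is left. At start it is on (1.40 to 1.57).
- isolator_grip (a point): point on the isolator handle's turning axis, 7 mm under the top of the bar. Bar: 46 mm long, 14 mm thick, 32 mm tall, standing on a 48 mm disc; it lies along this point's own x axis and turns with it, z up. The bar's top is about 90 mm above the table.
- cell_yellow (a point): centre of the top of the yellow pad that lines one cell of the grey fixed tray, 7 mm above the table. Tray 188 x 208 mm, 2 x 2 cells, each 88 (x) by 98 mm (y) inside, z up; outer walls 34 mm, dividers 32 mm above the table, 4 mm thick. Cell centres are 92 (x) and 102 mm (y) apart; which colour lies in which cell varies.
- cell_green (a point): centre of the top of the green pad lining another cell, same size and axes as cell_yellow
- cell_red (a point): centre of the top of the red pad lining another cell, same size and axes as cell_yellow
- cell_blue (a point): centre of the top of the blue pad lining the last cell, same size and axes as cell_yellow
- scoop_park (a point): centre of the top of the grey bench mat on which the scoop stands: 220 x 100 x 3 mm, fixed, x along its length (the scoop starts on it with its lip towards +x of the mat)
- scoop_grip (a point): centre of the black handle (66 long, 16 wide, 18 mm tall) of the steel pouring scoop (about 130 g empty). x points to the lip, z up; 31 mm above the scoop's underside; the back wall of the bowl is 34 mm ahead. Pieces stay in while it is level; they slide out from about 45 degrees of forward tilt; 75 to 80 degrees and a shake empties it.
- scoop_lip (a point): middle of the edge of the scoop's front lip, 130 mm ahead of and 20 mm below scoop_grip in the scoop's frame (x forward, z up). Bowl behind it: flat floor 62 mm long and 2.5 mm thick, then a lip rising 9 mm to this edge; back wall 40 mm tall; side walls 36 mm tall, 65 mm apart inside; open front as wide as the bowl.
- cap_green1_c (a point): centre of a white box film capacitor with a green round sticker on top: 42 (x) x 26 (y) x 44 mm (z), about 60 g, standing on the test fixture, z up; two brass tabs, 6 mm tall, on its top at x = -16 and +16 mm. None if absent.
- cap_green2_c (a point): centre of a white box film capacitor with a green round sticker on top: 42 (x) x 26 (y) x 44 mm (z), about 60 g, standing on the test fixture, z up; two brass tabs, 6 mm tall, on its top at x = -16 and +16 mm. None if absent.
- cap_red1_c (a point): centre of a white box film capacitor with a red round sticker on top: 42 (x) x 26 (y) x 44 mm (z), about 60 g, standing on the test fixture, z up; two brass tabs, 6 mm tall, on its top at x = -16 and +16 mm. None if absent.
- cap_red2_c (a point): centre of a white box film capacitor with a red round sticker on top: 42 (x) x 26 (y) x 44 mm (z), about 60 g, standing on the test fixture, z up; two brass tabs, 6 mm tall, on its top at x = -16 and +16 mm. None if absent.
- cap_blue1_c (a point): centre of a white box film capacitor with a blue round sticker on top: 42 (x) x 26 (y) x 44 mm (z), about 60 g, standing on the test fixture, z up; two brass tabs, 6 mm tall, on its top at x = -16 and +16 mm. None if absent.
- fixture: aluminium test fixture, fixed, plate 150 x 230 x 12 mm, origin at the centre of its underside. Up to five capacitors stand on it in a row along y at x = -20 mm, y = -88, -44, 0, 44, 88 mm, between white locating rails 5 mm tall; a grey contact block with red and black posts (57 mm above the table) runs along its +x edge from x = 41 to 71 mm.
- standoff0_c (a point): centre of a brass hexagonal standoff, 18 mm across flats, 20 mm long along z, x towards a corner of the hexagon, 22 g, in the scoop at the start. None if absent.
- standoff1_c (a point): centre of a brass hexagonal standoff, 18 mm across flats, 20 mm long along z, x towards a corner of the hexagon, 22 g, in the scoop at the start. None if absent.
- standoff2_c (a point): centre of a brass hexagonal standoff, 18 mm across flats, 20 mm long along z, x towards a corner of the hexagon, 22 g, in the scoop at the start. None if absent.
- standoff3_c (a point): centre of a brass hexagonal standoff, 18 mm across flats, 20 mm long along z, x towards a corner of the hexagon, 22 g, in the scoop at the start. None if absent.
- standoff4_c (a point): centre of a brass hexagonal standoff, 18 mm across flats, 20 mm long along z, x towards a corner of the hexagon, 22 g, in the scoop at the start. None if absent.
- standoff5_c (a point): centre of a brass hexagonal standoff, 18 mm across flats, 20 mm long along z, x towards a corner of the hexagon, 22 g, in the scoop at the start. None if absent.
- screwdriver: screwdriver lying at the back of the bench, 200 mm long along x, handle to -x, 26 mm thick; bystander
- tape_roll: yellow tape roll, 60 mm across, 19 mm tall, hole 40 mm; bystander
- fuse: white ceramic fuse lying along x, 38 x 22 mm; bystander

How it is judged:
By the outcome, as a careful person would: the job done as asked, in the order asked, and still so for the second after the job is handed in, with the robot touching nothing.
Of cap_green1, cap_green2, cap_red1, cap_red2, cap_blue1 only 3 to 5 are there at a start; the rules pass over those that are not, and their reading is None.
Of standoff0, standoff1, standoff2, standoff3, standoff4, standoff5 only 3 to 6 are there at a start; the rules pass over those that are not, and their reading is None.
At some moment in a run one of scoop may be knocked a few centimetres aside while the robot is not near it.
Once in a run the grip may slacken for a moment while it holds something.
It also fails if it takes over 208 s, if anything falls off the work surface, if the arm or the gripper's body presses on something with over 40 N, if the wrist force passes 120 N, or if a joint passes its speed limit or range.

## Working session

There is one attempt and no reset: what is moved stays moved. The work goes in short steps, Python scripts to look and compute and a shell command to move; the robot and the scene stay as the last step left them, time stands still between calls to the robot, and variables do not carry over. Pictures are saved under pics/ and viewed, at most 14 in all, crops included, and the job is handed in when it is done.

```bash
mkdir -p pics; ls
python3 - <<'E'
from workcell import env
import cv2,numpy as np
np.set_printoptions(precision=4,suppress=True)
print(env.get_state())
for c in("scene","side","wrist"):
    cv2.imwrite(f"pics/{c}0.png",env.read_camera(c)[:,:,::-1]); print(c,env.calibration(c))
E
```

```text
pics
{'clock': 0.0, 'joint_pos': array([1.0514, 0.314 , 0.045 , 1.3036, 0.    , 1.4312]), 'qvel': array([ 0.0004,  0.0014,  0.0003,  0.0006, -0.0015, -0.0015]), 'tau': array([  0.0006, -48.0618,  29.8539,   0.019 ,  -0.0001,  -0.    ]), 'tcp_pos': array([0.2129, 0.5336, 0.2474]), 'orientation': array([-0.0003,  0.1887,  0.982 , -0.0009]), 'wrist_force': array([-0.2064, -0.0732, -0.0812]), 'ft_torque': array([ 0.0053, -0.0226,  0.0116]), 'grip_force': 0.0, 'finger_gap': 0.08526813904715301}
scene {'K': array([[461.9723,   0.    , 318.9852],
       [  0.    , 461.9723, 232.8873],
       [  0.    ,   0.    ,   1.    ]]), 'T': array([[ 0.7284,  0.476 , -0.4928,  1.0453],
       [ 0.685 , -0.4912,  0.5381, -0.5079],
       [ 0.0141, -0.7295, -0.6838,  0.7337],
       [ 0.    ,  0.    ,  0.    ,  1.    ]])}
side {'K': array([[597.186 ,   0.    , 312.4705],
       [  0.    , 597.186 , 249.3464],
       [  0.    ,   0.    ,   1.    ]]), 'T': array([[-0.9341, -0.2699,  0.2337,  0.2856],
       [-0.357 ,  0.7079, -0.6095,  0.7686],
       [-0.001 , -0.6528, -0.7576,  1.0582],
       [ 0.    ,  0.    ,  0.    ,  1.    ]])}
wrist {'K': array([[338.1472,   0.    , 319.0017],
       [  0.    , 338.1472, 235.783 ],
       [  0.    ,   0.    ,   1.    ]]), 'tool_from_camera': array([[-0.0005, -0.9496, -0.3134,  0.0813],
       [ 1.    , -0.0005, -0.    ,  0.    ],
       [-0.0001, -0.3134,  0.9496, -0.1253],
       [ 0.    ,  0.    ,  0.    ,  1.    ]])}
```

View pics/scene0.png

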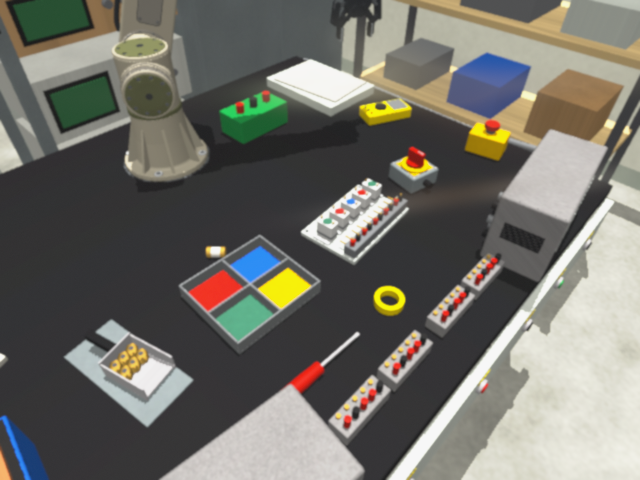

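View pics/side0.png

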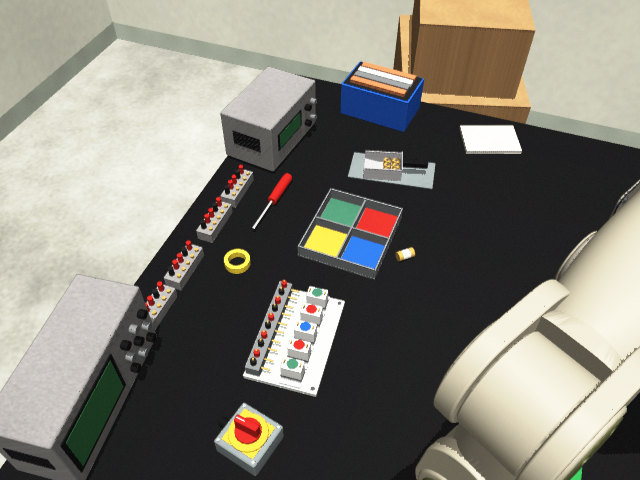

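The scene view shows the isolator at (413,165), fixture with 5 caps (372,186)…(327,225), tray at (250,290), and scoop at (130,362) with about six standoffs. The side view shows the isolator at (248,430), caps (317,293)–(292,365), tray at (350,230), and scoop at (390,165).

```bash
cat > h.py <<'E'
from workcell import env
import cv2,numpy as np
from scipy.spatial.transform import Rotation as R
np.set_printoptions(precision=4,suppress=True)
def toolT(s=None):
    s=s or env.get_state(); q=s['orientation']; T=np.eye(4)
    T[:3,:3]=R.from_quat([q[1],q[2],q[3],q[0]]).as_matrix(); T[:3,3]=s['tcp_pos']; return T
def cam(c):
    k=env.calibration(c); return k['K'],(toolT()@k['tool_from_camera'] if c=='wrist' else k['T'])
def ray(c,px,C=None):
    K,T=C or cam(c); d=T[:3,:3]@np.linalg.solve(K,[px[0],px[1],1]); return T[:3,3],d/np.linalg.norm(d)
def onz(c,px,z,C=None):
    o,d=ray(c,px,C); return o+d*(z-o[2])/d[2]
def proj(c,p,C=None):
    K,T=C or cam(c); q=K@(T[:3,:3].T@(np.array(p)-T[:3,3])); return q[:2]/q[2]
def tri(c1,p1,c2,p2):
    o,d=ray(c1,p1);o2,d2=ray(c2,p2)
    t=np.linalg.lstsq(np.c_[d,-d2],o2-o,rcond=None)[0]; a=o+d*t[0];b=o2+d2*t[1]; return (a+b)/2,np.linalg.norm(a-b)
def move(target,yaw=None):
    """shift in tool axes from commanded≈measured to world target; yaw = desired direction of tool y... turn about tool z"""
    T=toolT(); return T[:3,:3].T@(np.array(target)-T[:3,3])
E
python3 - <<'E'
from h import *
Z=dict(isolator=.08,isolator_grip=.09,cell_yellow=.007,cell_green=.007,cell_red=.007,cell_blue=.007,scoop_park=.003,scoop_grip=.034,scoop_lip=.014,cap_green1_c=.056,cap_red1_c=.056,cap_blue1_c=.056,tape_roll=.01,fuse=.01,screwdriver=.013,fixture=.012,standoff0_c=.015)
for n,z in Z.items():
    for c in("scene","side"):
        for r in env.recognise(c,n)[:6]:
            if r['score']>.3: print(n,c,round(r['score'],2),np.round(r['centre'],1),onz(c,r['centre'],z)[:2])
print(env.get_state()['clock'])
E
```

```text
isolator scene 0.78 [412.3 158.3] [0.555  0.3692]
isolator scene 0.55 [351.3 206.2] [0.5665 0.1189]
isolator side 0.69 [245.8 428.5] [0.5494 0.402 ]
isolator_grip scene 0.74 [413.  158.3] [0.5637 0.357 ]
isolator_grip side 0.81 [244.4 429.3] [0.5483 0.4079]
cell_yellow scene 0.79 [285.  287.5] [ 0.5835 -0.1031]
cell_yellow side 0.8 [322.9 243.6] [ 0.5934 -0.1024]
cell_green scene 0.66 [243.8 317.8] [ 0.5812 -0.21  ]
cell_green side 0.94 [341.7 211.4] [ 0.5867 -0.2177]
cell_red scene 0.66 [128.  374.7] [ 0.5301 -0.4251]
cell_red scene 0.58 [216.6 289.5] [ 0.4876 -0.2027]
cell_red side 0.58 [376.3 223. ] [ 0.4959 -0.2105]
cell_blue scene 0.67 [253.1 265.4] [ 0.4902 -0.1079]
cell_blue scene 0.42 [313.5 373.1] [ 0.7589 -0.2022]
cell_blue side 0.95 [362.  254.6] [ 0.4975 -0.1028]
scoop_park side 0.71 [406.6 173.8] [ 0.4741 -0.4119]
scoop_grip scene 0.85 [140.6 364.7] [ 0.5477 -0.4039]
scoop_grip scene 0.73 [364.1 231.5] [0.6102 0.1158]
scoop_grip side 0.7 [383.1 165.1] [ 0.5338 -0.3879]
scoop_lip scene 0.93 [142.3 366.4] [ 0.5386 -0.4007]
scoop_lip side 0.89 [387.3 164.6] [ 0.5289 -0.4163
[... 712 characters left out ...]
317.6 299. ] [0.548  0.0537]
fuse scene 0.52 [214.6 250.3] [ 0.3977 -0.1385]
fuse side 0.6 [404.7 252.5] [ 0.4068 -0.1415]
screwdriver scene 0.6 [309.5 371.8] [ 0.7545 -0.2078]
screwdriver scene 0.42 [141.1 355.2] [ 0.5167 -0.3901]
screwdriver scene 0.39 [217.1 249.6] [ 0.4026 -0.1349]
screwdriver side 0.64 [298.2 348.5] [0.5406 0.1851]
screwdriver side 0.56 [279.4 192. ] [ 0.754  -0.2207]
fixture scene 0.89 [362.4 227.2] [0.5844 0.1441]
fixture scene 0.62 [123.4 358. ] [ 0.4986 -0.4144]
fixture side 0.7 [286. 341.] [0.5707 0.177 ]
fixture side 0.49 [385.3 164. ] [ 0.535 -0.419]
standoff0_c scene 0.64 [283.7 288.8] [ 0.5892 -0.1117]
standoff0_c scene 0.41 [141.5 364.8] [ 0.5355 -0.4001]
1.85
```

Run:
```python
import cv2
a=cv2.imread('pics/side0.png')[270:480,200:360]; a=cv2.resize(a,None,fx=2.8,fy=2.8,interpolation=cv2.INTER_CUBIC)
b=cv2.imread('pics/side0.png')[140:200,340:445]; b=cv2.resize(b,None,fx=3.3,fy=3.3,interpolation=cv2.INTER_CUBIC)
import numpy as np
o=np.zeros((590,800,3),np.uint8); o[:a.shape[0],:a.shape[1]]=a; o[:b.shape[0],450:450+b.shape[1]]=b
c=cv2.imread('pics/scene0.png')[310:430,60:195]; c=cv2.resize(c,None,fx=2.5,fy=2.5,interpolation=cv2.INTER_CUBIC)
o[220:220+c.shape[0],450:450+c.shape[1]]=c
cv2.imwrite('pics/crop0.png',o)
```

```text
(no output)
```

View pics/crop0.png

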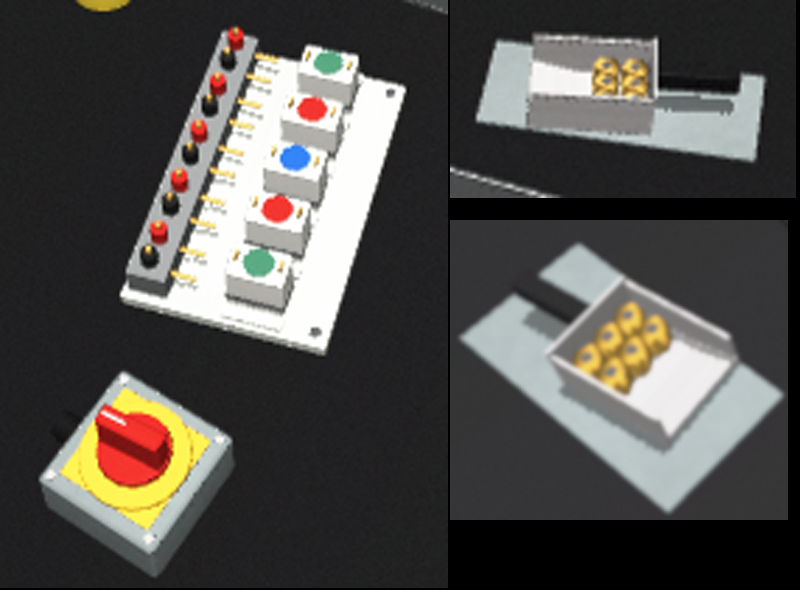

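The crop shows all 5 caps in the row (green, red, blue, red, green), six standoffs in the scoop, and the isolator bar running from (108,413) to (165,450) in crop pixels.

Run:
```python
from h import *
S=lambda u,v:(200+u/2.8,270+v/2.8)
B=lambda u,v:(340+(u-450)/3.3,140+v/3.3)
C=lambda u,v:(60+(u-450)/2.5,310+(v-220)/2.5)
for n,p in zip("g r b r g".split(),[(328,63),(312,109),(295,158),(278,209),(259,263)]): print('cap',n,onz('side',S(*p),.056))
for n,p in zip("GRBRG",[(372.8,184),(362,193),(350.8,203),(340,213),(327.5,223)]): print('scene',n,onz('scene',p,.056))
for p in [(405,87),(325,352),(122,300)]: print('fix',onz('side',S(*p),.012))
for p in [(122,375),(232,440),(155,547),(42,480)]: print('iso box top',onz('side',S(*p),.045))
for p in [(98,410),(118,404),(167,442),(152,455)]: print('iso bar top',onz('side',S(*p),.09))
for p in [(498,40),(478,122),(755,160),(764,75)]: print('mat side',onz('side',B(*p),.003))
for p in [(580,243),(783,393),(668,512),(460,338)]: print('mat scene',onz('scene',C(*p),.003))
for p in [(738,80),(660,76),(738,90)]: print('handle side',onz('side',B(*p),.043))
for p in [(530,276),(518,290),(588,315)]: print('handle scene',onz('scene',C(*p),.043))
# tray pads by colour
for c in('side','scene'):
    im=cv2.imread(f'pics/{c}0.png'); h=cv2.cvtColor(im,cv2.COLOR_BGR2HSV)
    for n,hr,xy in [('y',(22,35),(.585,-.105)),('g',(65,90),(.585,-.21)),('r',(0,6),(.492,-.207)),('b',(100,120),(.492,-.105))]:
        m=cv2.inRange(h,(hr[0],100,60),(hr[1],255,255)); u,v=map(int,proj(c,[*xy,.007]))
        nl,lab=cv2.connectedComponents(m); k=(lab==lab[v,u]).astype(np.uint8)
        pts=cv2.findContours(k,0,1)[0][0]; q=np.array([onz(c,p[0]+.0,.007)[:2] for p in pts],np.float32)
        print(c,n,cv2.minAreaRect(q))
```

```text
cap g [0.5433 0.0698 0.056 ]
cap r [0.5395 0.113  0.056 ]
cap b [0.5356 0.1569 0.056 ]
cap r [0.5313 0.2003 0.056 ]
cap g [0.5276 0.2444 0.056 ]
scene G [0.532  0.2424 0.056 ]
scene R [0.5356 0.1968 0.056 ]
scene B [0.5407 0.1499 0.056 ]
scene R [0.5461 0.1059 0.056 ]
scene G [0.5487 0.0614 0.056 ]
fix [0.4912 0.0395 0.012 ]
fix [0.4703 0.2691 0.012 ]
fix [0.6165 0.2826 0.012 ]
iso box top [0.5827 0.3475 0.045 ]
iso box top [0.4982 0.363  0.045 ]
iso box top [0.5155 0.443  0.045 ]
iso box top [0.5992 0.4298 0.045 ]
iso bar top [0.5734 0.3926 0.09  ]
iso bar top [0.5635 0.3846 0.09  ]
iso bar top [0.5252 0.3963 0.09  ]
iso bar top [0.5302 0.4071 0.09  ]
mat side [ 0.6288 -0.4462  0.003 ]
mat side [ 0.6123 -0.3461  0.003 ]
mat side [ 0.3979 -0.3814  0.003 ]
mat side [ 0.4144 -0.4814  0.003 ]
mat scene [ 0.3998 -0.3847  0.003 ]
mat scene [ 0.6156 -0.352   0.003 ]
mat scene [ 0.6314 -0.4513  0.003 ]
mat scene [ 0.4144 -0.485   0.003 ]
handle side [ 0.427  -0.4211  0.043 ]
handle side [ 0.4847 -0.4041  0.043 ]
handle side [ 0.4243 -0.4097  0.043 ]
handle scene [ 0.4359 -0.43    0.043 ]
ha
[... 295 characters left out ...]
861572266)
side r ((0.4965934753417969, -0.2152402102947235), (0.07518135756254196, 0.08196702599525452), 88.70520782470703)
side b ((0.49883362650871277, -0.11267140507698059), (0.0763482004404068, 0.08117590844631195), 88.45440673828125)
scene y ((0.5811647772789001, -0.10264194011688232), (0.08617328107357025, 0.073117196559906), 88.2740478515625)
scene g ((0.5782930254936218, -0.20617875456809998), (0.08435364812612534, 0.06735356152057648), 88.45516967773438)
scene r ((0.48481613397598267, -0.20335058867931366), (0.08901887387037277, 0.07065732777118683), 88.40859985351562)
scene b ((0.487222820520401, -0.10008474439382553), (0.08614277839660645, 0.07150189578533173), 88.47233581542969)
```

```bash
python3 -m pendant '[[1,-0.05,0,0,0],[1,-0.05,0,0,0],[1,-0.05,0,0,0],[1,-0.05,0,0,0],[1,-0.05,0,0,0],[1,-0.05,0,0,0],[1,-0.05,0,0,0],[1,-0.01,0,0,0]]' && python3 -m pendant '[[1,0,0,0,0]]'
python3 - <<'E'
from h import *
s=env.get_state(); C=cam('wrist'); im=env.read_camera('wrist')[:,:,::-1].copy(); cv2.imwrite('pics/w1.png',im)
h=cv2.cvtColor(im,cv2.COLOR_BGR2HSV)
m=cv2.inRange(h,(0,120,80),(8,255,255))|cv2.inRange(h,(172,120,80),(180,255,255))
m2=cv2.inRange(h,(22,120,120),(35,255,255))
for n,mm,z in(('red',m,.09),('yel',m2,.045)):
    c=max(cv2.findContours(mm,0,1)[0],key=cv2.contourArea); q=np.array([onz('wrist',p[0],z,C)[:2] for p in c],np.float32)
    print(n,cv2.minAreaRect(q),cv2.boundingRect(c))
print(s['tcp_pos'],s['joint_pos'])
E
```

```text
clock: 2.85
tcp_pos: [0.5504, 0.3987, 0.2473]
orientation: [0.0, 0.191, 0.982, -0.0]
wrist_force: [-0.1, 0.4, -0.3]
finger_gap: 0.0853
grip_force: 0.0
clock: 2.98
tcp_pos: [0.5478, 0.4002, 0.2478]
orientation: [-0.0, 0.189, 0.982, -0.0]
wrist_force: [-0.8, 0.6, -1.0]
finger_gap: 0.0855
grip_force: 0.0
red ((0.5447580218315125, 0.39774689078330994), (0.047830913215875626, 0.0413224995136261), 21.076560974121094) (289, 195, 48, 57)
yel ((0.6165870428085327, 0.6582065224647522), (0.12504583597183228, 0.09182709455490112), 12.304058074951172) (523, 115, 117, 127)
[0.5478 0.4002 0.2478] [0.5126 0.5272 0.3686 1.4131 0.0004 0.8936]
```

View pics/w1.png

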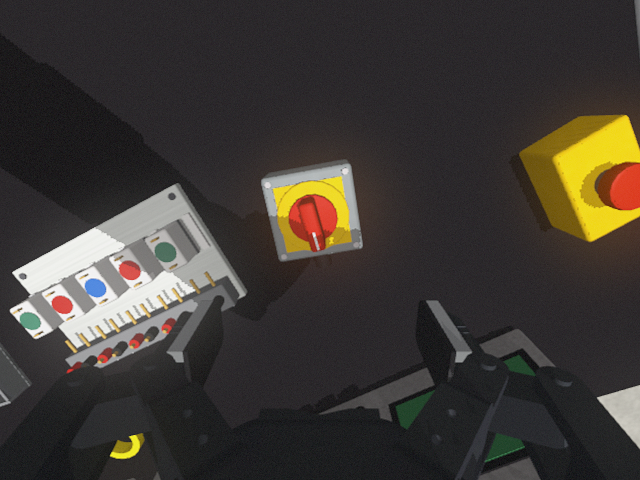

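The wrist view shows the isolator bar from (308,197) to (318,248), and caps with stickers at (166,251), (129,270), (95,287), (62,304), (31,321).

Run:
```python
from h import *
T=toolT(); C=cam('wrist'); print('tcp px',proj('wrist',T[:3,3]-[0,0,.16],C), 'tcp',T[:3,3])
a,b=onz('wrist',(306,198),.09,C),onz('wrist',(318,248),.09,C); print('bar',a,b,(a+b)/2,np.degrees(np.arctan2(*(a-b)[1::-1])))
for p in [(264,180),(349,163),(361,245),(281,261)]: print('box',onz('wrist',p,.045,C))
for p in [(166,251),(129,270),(95,287),(62,304),(31,321)]: print('cap',onz('wrist',p,.056,C))
tx=T[:3,0]; print('toolx deg',np.degrees(np.arctan2(tx[1],tx[0])))
```

```text
tcp px [319.0544 222.0549] tcp [0.5469 0.4008 0.2481]
bar [0.5225 0.3985 0.09  ] [0.5684 0.3912 0.09  ] [0.5455 0.3948 0.09  ] 170.86026408680283
box [0.4991 0.3623 0.045 ]
box [0.5145 0.4445 0.045 ]
box [0.5972 0.4273 0.045 ]
box [0.5829 0.3434 0.045 ]
cap [0.5264 0.2436 0.056 ]
cap [0.5306 0.198  0.056 ]
cap [0.5341 0.1549 0.056 ]
cap [0.5381 0.1112 0.056 ]
cap [0.5431 0.0679 0.056 ]
toolx deg 158.2440101947718
```

```bash
python3 -m pendant '[[1,-0.003,-0.005,0.03,0],[1,0,0,0.04,-0.11],[1,0,0,0.04,-0.1],[1,0,0,0.04,0],[1,0,0,0.017,0],[1,0,0,0,0]]' && python3 -m pendant '[[-1,0,0,0,0],[-1,0,0,0,0],[-1,0,0,0,0],[-1,0,0,0,0],[-1,0,0,0,0],[-1,0,0,0,0]]' 40
```

```text
clock: 3.78
tcp_pos: [0.5469, 0.3952, 0.0807]
orientation: [-0.001, 0.084, 0.996, -0.001]
wrist_force: [-0.3, -0.5, 0.8]
finger_gap: 0.0852
grip_force: 0.0
clock: 4.53
tcp_pos: [0.5483, 0.3929, 0.0822]
orientation: [0.0, 0.085, 0.996, -0.002]
wrist_force: [-2.8, -6.6, 6.8]
finger_gap: 0.013
grip_force: 42.1
```

```bash
python3 -m pendant '[[-1,0,0,0,-0.17],[-1,0,0,0,-0.17],[-1,0,0,0,-0.17],[-1,0,0,0,-0.17],[-1,0,0,0,-0.17],[-1,0,0,0,-0.17],[-1,0,0,0,-0.17],[-1,0,0,0,-0.17]]' && python3 -m pendant '[[-1,0,0,0,-0.17],[-1,0,0,0,-0.03],[-1,0,0,0,0],[-1,0,0,0,0]]'; python3 -c "
from h import *
s=env.get_state();print(s['ft_torque'],np.degrees(np.arctan2(*toolT()[:2,0][::-1])))"
```

```text
clock: 5.52
tcp_pos: [0.5498, 0.3899, 0.0822]
orientation: [-0.002, -0.561, 0.828, -0.004]
wrist_force: [2.4, -15.4, 6.6]
finger_gap: 0.014
grip_force: 24.8
clock: 6.02
tcp_pos: [0.5503, 0.3898, 0.0823]
orientation: [-0.002, -0.638, 0.77, -0.004]
wrist_force: [2.9, -15.9, 6.0]
finger_gap: 0.0132
grip_force: 45.4
[-2.9423 -0.5138 -0.6193] -100.6727825189916
```

```bash
python3 -m pendant '[[-1,0,0.004,0,-0.05],[-1,0,0,0,0]]' ;python3 -c "
from h import *
s=env.get_state();print(s['ft_torque'],np.degrees(np.arctan2(*toolT()[:2,0][::-1])))"; python3 -m pendant '[[1,0,0,0,0],[1,0,0,0,0],[1,0,0,0,0],[1,0,0,-0.05,0],[1,0,0,-0.06,0],[1,0,0,-0.06,0],[1,0,0,0,0],[1,0,0,0,0]]'
python3 - <<'E'
from h import *
print(toolT()); C=cam('wrist'); im=env.read_camera('wrist')[:,:,::-1].copy(); cv2.imwrite('pics/w2.png',im)
print(cv2.imwrite('pics/w2c.png',cv2.resize(im[80:360],None,fx=1.25,fy=1.25)))
E
```

```text
clock: 6.28
tcp_pos: [0.5501, 0.3898, 0.0824]
orientation: [0.001, -0.656, 0.755, -0.006]
wrist_force: [11.2, -16.9, 1.1]
finger_gap: 0.0135
grip_force: 65.2
[-3.2221 -2.3158 -1.6576] -98.02571885786284
clock: 7.28
tcp_pos: [0.5441, 0.396, 0.2511]
orientation: [0.0, -0.66, 0.751, 0.0]
wrist_force: [-0.6, -0.1, -1.3]
finger_gap: 0.0854
grip_force: 0.0
[[-0.1293 -0.9916  0.      0.5441]
 [-0.9916  0.1293  0.0002  0.396 ]
 [-0.0002  0.     -1.      0.2511]
 [ 0.      0.      0.      1.    ]]
True
```

View pics/w2c.png

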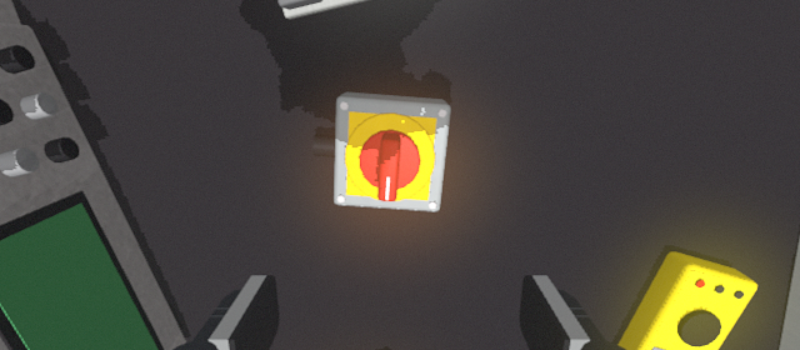

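The off position is reached: bar now squared to its box at (388,165) in the crop. Now move above the scoop.

```bash
python3 -m pendant '[[1,0.058,0,0,0],[1,0.058,0,0,0],[1,0.058,0,0,0],[1,0.058,0,0,0],[1,0.058,0,0,0],[1,0.058,0,0,0],[1,0.058,0,0,0],[1,0.058,0,0,0]]' >/dev/null&& python3 -m pendant '[[1,0.058,0,0,0],[1,0.058,0,0,0],[1,0.058,0,0,0],[1,0.058,0,0,0],[1,0.058,0,0,0],[1,0.058,0,0,0],[1,0,-0.016,0,0],[1,0,0,0,0.16]]'>/dev/null && python3 -m pendant '[[1,0,0,0,0.16],[1,0,0,0,0.16],[1,0,0,0,0.16],[1,0,0,0,0.16],[1,0,0,0,0.16],[1,0,0,0,0.16],[1,0,0,0,0.16],[1,0,0,0,0]]'
python3 - <<'E'
from h import *
print(toolT()); im=env.read_camera('wrist')[:,:,::-1].copy(); cv2.imwrite('pics/w3.png',im)
E
```

```text
clock: 10.32
tcp_pos: [0.4541, -0.4107, 0.249]
orientation: [-0.001, -0.081, 0.997, 0.002]
wrist_force: [0.1, 0.9, -0.8]
finger_gap: 0.0853
grip_force: 0.0
[[-0.9869 -0.1614 -0.0025  0.4541]
 [-0.1614  0.9869  0.0032 -0.4107]
 [ 0.002   0.0036 -1.      0.249 ]
 [ 0.      0.      0.      1.    ]]
```

View pics/w3.png

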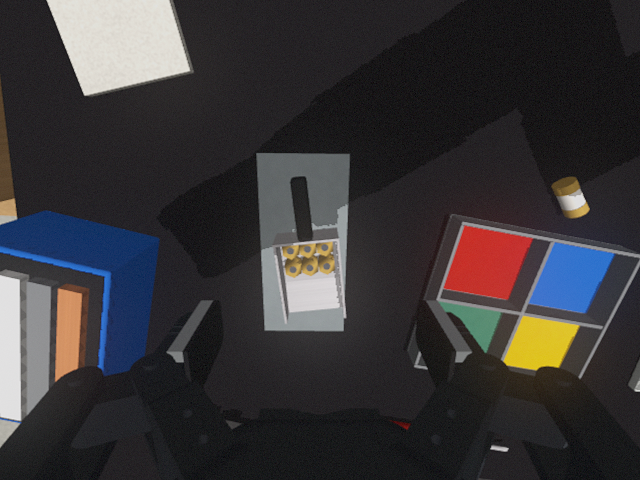

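The view shows the scoop handle from (299,178) to (305,240), six standoffs in the bowl at (310,258), the mat's corners at (257,153)/(349,153)/(344,331)/(265,331), and the tray at right.

Run:
```python
from h import *
C=cam('wrist'); f=lambda p,z:onz('wrist',p,z,C)[:2]
a,b=f((299,178),.043),f((305,240),.043); print('handle',a,b,np.linalg.norm(a-b),np.degrees(np.arctan2(*(b-a)[::-1])))
m=np.array([f(p,.003) for p in[(257,153),(349,153),(344,331),(265,331)]]);print('mat',m.mean(0),m)
l=[f((287,323),.014),f((345,318),.014)];print('lip',l,'walltop',f((275,246),.043),f((340,240),.043))
for n,p,z in[('corner r',(453,215),.034),('mid r/b',(552,240),.032),('mid r/g',(441,301),.032),('center',(525,310),.032)]:print(n,f(p,z))
s=toolT();print(move([*((a+b)/2),.249]))
```

```text
handle [ 0.4261 -0.4342] [ 0.4885 -0.4189] 0.06427131841205906 13.829905325674783
mat [ 0.5144 -0.4178] [[ 0.4132 -0.4837]
 [ 0.3972 -0.3864]
 [ 0.6156 -0.3508]
 [ 0.6317 -0.4502]]
lip [array([ 0.6084, -0.4241]), array([ 0.5901, -0.3552])] walltop [ 0.5001 -0.4487] [ 0.4826 -0.383 ]
corner r [ 0.4396 -0.2707]
mid r/b [ 0.4496 -0.1569]
mid r/g [ 0.54   -0.2546]
center [ 0.5358 -0.1557]
[-0.0005 -0.016   0.0004]
```

```bash
python3 -m pendant '[[1,0,-0.0164,0.02,0],[1,0,0,0.055,-0.086],[1,0,0,0.055,0],[1,0,0,0.055,0],[1,0,0,0.03,0],[1,0,0,0,0],[1,0,0,0,0]]' && python3 -m pendant '[[-1,0,0,0,0],[-1,0,0,0,0],[-1,0,0,0,0],[-1,0,0,0,0],[-1,0,0,0,0],[-1,0,0,0,0],[-1,0,0,0,0]]' 20
python3 - <<'E'
from h import *
print(toolT()[:3]); env.read_camera('wrist'); im=env.read_camera('side')[:,:,::-1].copy(); cv2.imwrite('pics/s4.png',im)
E
```

```text
clock: 11.25
tcp_pos: [0.4576, -0.4287, 0.0367]
orientation: [0.0, -0.123, 0.992, -0.0]
wrist_force: [0.2, -0.8, 0.6]
finger_gap: 0.0854
grip_force: 0.0
clock: 12.12
tcp_pos: [0.4574, -0.4278, 0.0367]
orientation: [0.0, -0.123, 0.992, -0.0]
wrist_force: [-1.9, 1.1, 5.6]
finger_gap: 0.0152
grip_force: 21.1
[[-0.9698 -0.2438  0.0003  0.4574]
 [-0.2438  0.9698 -0.0002 -0.4278]
 [-0.0003 -0.0002 -1.      0.0367]]
```

```bash
python3 -m pendant '[[-1,0,0,-0.01,0],[-1,0,0,-0.01,0],[-1,0,0,-0.015,0],[-1,0,0,-0.015,0],[-1,0,0,0,0],[-1,0,0,0,0]]' 20
python3 - <<'E'
from h import *
print(toolT()[:3,3]); print(env.get_state()['ft_torque'])
a=env.read_camera('scene')[300:440,40:240,::-1]; b=env.read_camera('side')[120:220,330:450,::-1]
o=np.zeros((560,800,3),np.uint8); o[:280,:400]=cv2.resize(a,(400,280)); o[:333,400:800]=cv2.resize(b,(400,333)); cv2.imwrite('pics/l5.png',o[:340])
E
```

```text
clock: 12.98
tcp_pos: [0.4572, -0.4277, 0.0863]
orientation: [0.0, -0.123, 0.992, 0.0]
wrist_force: [-0.2, 0.6, -4.1]
finger_gap: 0.0156
grip_force: 19.7
[ 0.4572 -0.4277  0.0863]
[-0.0621  0.1278 -0.0532]
```

View pics/l5.png

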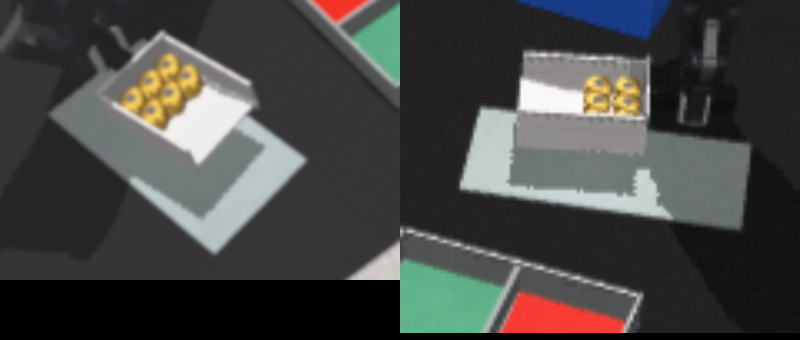

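The images show the scoop lifted level over the mat with the six standoffs still at the back of the bowl. Now I'll test whether a gentler grip lets it pivot, low over the mat.

```bash
python3 -m pendant '[[-1,0,0,0.015,0],[-1,0,0,0.015,0],[-0.66,0,0,0,0],[-0.66,0,0,0,0]]' 20;for i in 1; do python3 -m pendant '[[-0.64,0,0,0,0],[-0.64,0,0,0,0]]'; python3 -m pendant '[[-0.62,0,0,0,0],[-0.62,0,0,0,0]]'; done; python3 -c "
from h import *
print(env.get_state()['ft_torque'])"
```

```text
clock: 13.58
tcp_pos: [0.4572, -0.4276, 0.0558]
orientation: [-0.0, -0.123, 0.992, 0.0]
wrist_force: [0.1, 0.4, -3.0]
finger_gap: 0.0157
grip_force: 19.7
clock: 13.82
tcp_pos: [0.4576, -0.4281, 0.0568]
orientation: [0.0, -0.123, 0.992, -0.0]
wrist_force: [-0.8, -0.7, -2.8]
finger_gap: 0.0159
grip_force: 19.7
clock: 14.08
tcp_pos: [0.4577, -0.4282, 0.057]
orientation: [0.001, -0.123, 0.992, -0.001]
wrist_force: [0.6, 0.1, -0.7]
finger_gap: 0.0164
grip_force: 0.0
[0.023  0.0395 0.0357]
```

Run:
```python
from h import *
print(env.get_state()['wrist_force'])
a=env.read_camera('scene')[300:440,40:240,::-1]; b=env.read_camera('side')[120:220,330:450,::-1]
o=np.zeros((340,800,3),np.uint8); o[:280,:400]=cv2.resize(a,(400,280)); o[:333,400:800]=cv2.resize(b,(400,333)); cv2.imwrite('pics/l6.png',o[:340])
```

```text
[ 0.5925  0.0892 -0.7251]
```

View pics/l6.png

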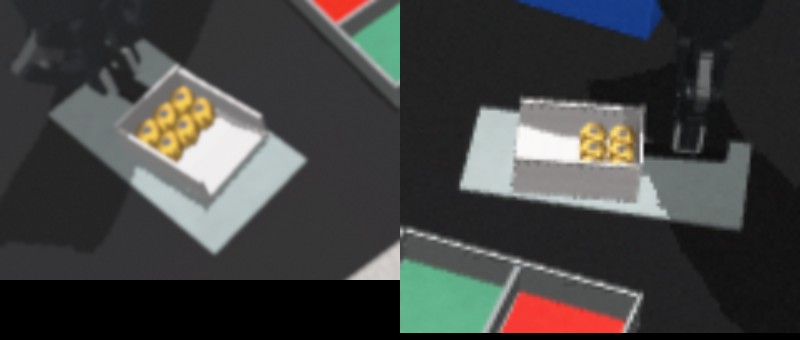

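The picture shows the scoop back flat on the mat, standoffs still in place. The grip holds rigidly at 20 N, so I'll regrip at the handle's tail with the fingertips only, so that it can pivot.

```bash
python3 -m pendant '[[-0.3,0,0,0,0],[-0.3,0,0,0,0],[-0.3,0.014,0,0,0],[-0.3,0.014,0,0.007,0],[-0.3,0,0,0,0],[-1,0,0,0,0],[-1,0,0,0,0],[-1,0,0,0,0]]' 20; python3 -m pendant '[[-1,0,0,-0.008,0],[-1,0,0,-0.008,0],[-1,0,0,-0.008,0],[-1,0,0,-0.008,0],[-1,0,0,0,0]]'
python3 - <<'E'
from h import *
s=env.get_state();print(s['ft_torque'],s['tcp_pos'])
a=env.read_camera('scene')[300:440,40:240,::-1]; b=env.read_camera('side')[120:220,330:450,::-1]
o=np.zeros((340,800,3),np.uint8); o[:280,:400]=cv2.resize(a,(400,280)); o[:333,400:800]=cv2.resize(b,(400,333)); cv2.imwrite('pics/l7.png',o[:340])
E
```

```text
clock: 15.18
tcp_pos: [0.4302, -0.4346, 0.0492]
orientation: [-0.0, -0.123, 0.992, -0.0]
wrist_force: [-0.7, -0.0, -0.4]
finger_gap: 0.0151
grip_force: 22.6
clock: 15.8
tcp_pos: [0.4304, -0.4351, 0.0823]
orientation: [0.0, -0.123, 0.992, -0.001]
wrist_force: [-0.2, -0.4, -3.0]
finger_gap: 0.0152
grip_force: 22.4
[-0.0947  0.2388  0.0262] [ 0.4304 -0.4351  0.0823]
```

View pics/l7.png

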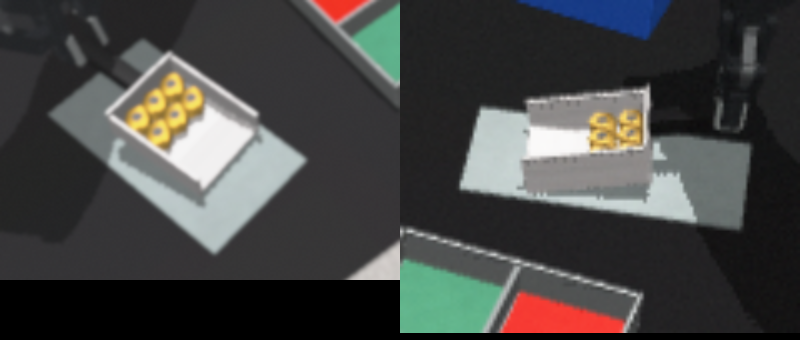

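The scoop has pivoted about 10° nose-down, so tail gripping works. I'll regrip with an even smaller patch so the tilt follows the lift.

```bash
python3 -m pendant '[[-1,0,0,0.011,0],[-1,0,0,0.011,0],[-1,0,0,0.011,0],[-1,0,0,0,0],[-0.5,0,0,0,0],[-0.5,0.004,0,-0.004,0],[-0.5,0,0,0,0]]' 20; python3 -m pendant '[[-1,0,0,0,0],[-1,0,0,0,0],[-1,0,0,0,0],[-1,-0.002,0,-0.01,0],[-1,-0.004,0,-0.01,0],[-1,-0.004,0,-0.01,0],[-1,-0.004,0,-0.008,0],[-1,0,0,0,0]]'
python3 - <<'E'
from h import *
s=env.get_state();print(s['ft_torque'],s['tcp_pos'])
E
```

```text
clock: 16.77
tcp_pos: [0.4264, -0.4358, 0.0529]
orientation: [0.0, -0.123, 0.992, -0.0]
wrist_force: [0.2, -0.2, 0.4]
finger_gap: 0.0216
grip_force: 0.0
clock: 17.77
tcp_pos: [0.4406, -0.4325, 0.0912]
orientation: [0.0, -0.123, 0.992, -0.001]
wrist_force: [-0.3, -0.3, -1.9]
finger_gap: 0.0147
grip_force: 22.1
[-0.0188  0.1413  0.0467] [ 0.4406 -0.4325  0.0912]
```

```bash
python3 -m pendant '[[-1,-0.006,0,-0.008,0],[-1,-0.006,0,-0.008,0],[-1,-0.006,0,-0.008,0],[-1,0,0,0,0]]'; python3 -c "
from h import *
s=env.get_state();print(s['ft_torque'],s['tcp_pos'])"; python3 -m pendant '[[-1,-0.005,0,-0.008,0],[-1,-0.005,0,-0.008,0],[-1,0,0,0,0],[-1,0,0,0,0]]'
python3 - <<'E'
from h import *
s=env.get_state();print(s['ft_torque'],s['tcp_pos'])
a=env.read_camera('scene')[300:440,40:240,::-1]; b=env.read_camera('side')[120:220,330:450,::-1]
o=np.zeros((340,800,3),np.uint8); o[:280,:400]=cv2.resize(a,(400,280)); o[:333,400:800]=cv2.resize(b,(400,333)); cv2.imwrite('pics/l8.png',o[:340])
E
```

```text
clock: 18.27
tcp_pos: [0.4583, -0.428, 0.1152]
orientation: [0.001, -0.123, 0.992, -0.001]
wrist_force: [-0.1, -0.0, -2.4]
finger_gap: 0.0147
grip_force: 21.9
[ 0.0006  0.1698 -0.027 ] [ 0.4583 -0.428   0.1152]
clock: 18.77
tcp_pos: [0.4669, -0.4255, 0.1303]
orientation: [-0.0, -0.123, 0.992, -0.0]
wrist_force: [-0.9, 0.4, -1.5]
finger_gap: 0.0147
grip_force: 21.6
[-0.1221  0.2314 -0.0077] [ 0.4669 -0.4255  0.1303]
```

View pics/l8.png

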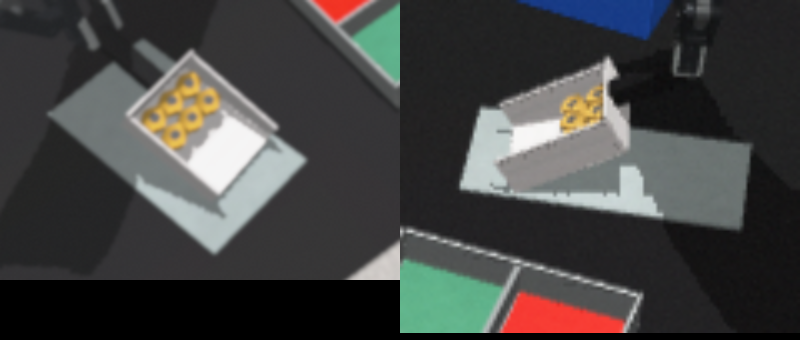

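The nose rests on the mat, the handle is raised, tilt is about 30–35°, and all standoffs are still at the back of the bowl; the lip runs from crop (222,195) to (275,140). Lock the grip and check the lip position.

```bash
python3 -m pendant '[[-1,0,0,0,0],[-1,0,0,0,0],[-1,0,0,-0.01,0],[-1,0,0,-0.02,0],[-1,0,0,-0.02,0],[-1,0,0,0,0]]' 70
python3 - <<'E'
from h import *
l=onz('scene',(40+222/2,300+195/2),.005);r=onz('scene',(40+275/2,300+140/2),.005);print(l,r,(l+r)/2)
print(onz('side',(330+(497-400)*.3,120+185*.3),.005))
C=cam('side')
s=env.get_state();print(s['ft_torque'],toolT())
E
```

```text
clock: 19.62
tcp_pos: [0.468, -0.4263, 0.1826]
orientation: [0.001, -0.123, 0.992, -0.002]
wrist_force: [0.7, -0.2, -2.5]
finger_gap: 0.0124
grip_force: 68.6
[ 0.5938 -0.4204  0.005 ] [ 0.5825 -0.3609  0.005 ] [ 0.5882 -0.3907  0.005 ]
[ 0.5877 -0.3592  0.005 ]
[-0.0044  0.1131 -0.0091] [[-0.9698 -0.2438  0.003   0.468 ]
 [-0.2438  0.9698 -0.003  -0.4263]
 [-0.0021 -0.0037 -1.      0.1826]
 [ 0.      0.      0.      1.    ]]
```

```bash
python3 -m pendant '[[-1,0,0,-0.02,0],[-1,-0.006,0.02,0,0],[-1,-0.013,0.04,0,0],[-1,-0.015,0.05,0,0],[-1,-0.015,0.05,0,0],[-1,-0.015,0.05,0,0],[-1,-0.015,0.05,0,0],[-1,-0.013,0.035,0,0]]' && python3 -m pendant '[[-1,-0.003,0.011,0,0.06],[-1,0,0,0,0.1],[-1,0,0,0,0.08],[-1,0,0,0,0],[-1,0,0,0,0]]'
python3 - <<'E'
from h import *
s=env.get_state();print(s['ft_torque'],toolT())
b=env.read_camera('side')[130:290,260:460,::-1];a=env.read_camera('scene')[200:360,150:350,::-1]
cv2.imwrite('pics/l9.png',np.hstack([cv2.resize(a,(400,320)),cv2.resize(b,(400,320))]))
E
```

```text
clock: 20.62
tcp_pos: [0.4834, -0.1143, 0.1996]
orientation: [-0.001, -0.123, 0.992, 0.001]
wrist_force: [0.2, 0.4, -2.5]
finger_gap: 0.0124
grip_force: 68.5
clock: 21.25
tcp_pos: [0.4842, -0.1053, 0.1999]
orientation: [-0.0, -0.004, 1.0, 0.0]
wrist_force: [-0.4, 0.1, -2.5]
finger_gap: 0.0125
grip_force: 68.6
[0.0221 0.2939 0.0279] [[-1.     -0.0074 -0.0007  0.4842]
 [-0.0074  1.      0.0005 -0.1053]
 [ 0.0007  0.0005 -1.      0.1999]
 [ 0.      0.      0.      1.    ]]
```

View pics/l9.png

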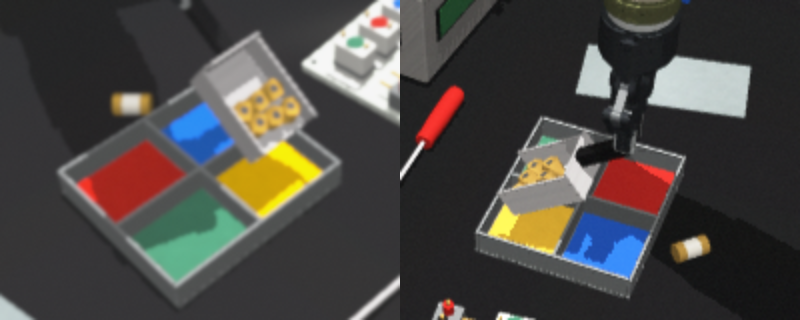

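The picture shows the tilted scoop over the yellow cell with all six standoffs near the lip. I'll lower it and swing it on an arc with a light grip.

```bash
python3 -m pendant '[[-1,0.003,0,0.02,0],[-1,0.003,0,0.02,0],[-1,0,0,0.015,0],[-1,0,0,0,0]]' && python3 -m pendant '[[-1,0,0,0,0],[-1,-0.011,0,-0.009,0],[-1,-0.011,0,-0.009,0],[-1,-0.012,0,-0.007,0],[-1,-0.012,0,-0.007,0],[-1,0,0,0,0]]' 20; python3 -c "
from h import *
s=env.get_state();print(s['ft_torque'])"; python3 -m pendant '[[-1,-0.013,0,-0.005,0],[-1,-0.014,0,-0.005,0],[-1,-0.014,0,-0.003,0],[-1,-0.014,0,-0.002,0],[-1,-0.01,0,-0.001,0],[-1,-0.01,0,0,0],[-1,0,0,0,0]]'
python3 - <<'E'
from h import *
s=env.get_state();print(s['ft_torque'])
b=env.read_camera('side')[130:290,260:460,::-1];a=env.read_camera('scene')[200:360,150:350,::-1]
cv2.imwrite('pics/l10.png',np.hstack([cv2.resize(a,(400,320)),cv2.resize(b,(400,320))]))
E
```

```text
clock: 21.85
tcp_pos: [0.4778, -0.1052, 0.1442]
orientation: [-0.001, -0.003, 1.0, 0.0]
wrist_force: [0.1, 0.0, -2.5]
finger_gap: 0.012
grip_force: 68.5
clock: 22.6
tcp_pos: [0.5263, -0.1056, 0.1787]
orientation: [0.002, -0.003, 1.0, -0.001]
wrist_force: [-0.0, -0.8, -2.2]
finger_gap: 0.0126
grip_force: 68.7
[-0.064   0.154   0.0348]
clock: 23.48
tcp_pos: [0.6, -0.1047, 0.193]
orientation: [0.0, -0.003, 1.0, 0.0]
wrist_force: [-0.4, 0.4, -2.3]
finger_gap: 0.0123
grip_force: 68.6
[-0.0389  0.2316  0.0167]
```

View pics/l10.png

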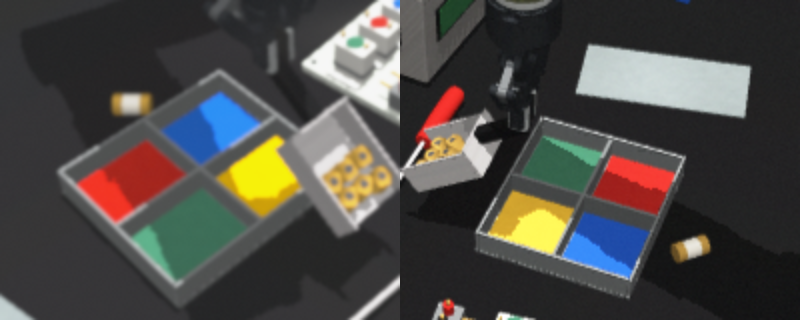

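The grip force stayed at 69 N, so the scoop stayed rigid and overshot the tray, with all six standoffs still inside. I'll bring it back, rest the lip on the pad and relax the fingers in small steps.

```bash
python3 -m pendant '[[-1,0.02,0,0,0],[-1,0.03,0,0,0],[-1,0.03,0,0,0],[-1,0.03,0,0,0],[-1,0.012,0,0,0],[-1,0,0,0.02,0],[-1,0,0,0.02,0],[-1,0,0,0.012,0]]' 20 && python3 -m pendant '[[-1,0,0,0.004,0],[-1,0,0,0,0]]'; for i in 1; do python3 -m pendant '[[-0.71,0,0,0,0],[-0.71,0,0,0,0]]' 20; python3 -m pendant '[[-0.69,0,0,0,0],[-0.69,0,0,0,0]]';python3 -m pendant '[[-0.67,0,0,0,0],[-0.67,0,0,0,0]]'; done | egrep 'pos|force|gap'
```

```text
clock: 24.58
tcp_pos: [0.4772, -0.1055, 0.1406]
orientation: [-0.0, -0.003, 1.0, 0.0]
wrist_force: [-1.0, -0.2, -1.9]
finger_gap: 0.0124
grip_force: 68.7
clock: 24.82
tcp_pos: [0.4781, -0.1056, 0.1375]
orientation: [0.0, -0.003, 1.0, 0.0]
wrist_force: [0.7, 0.9, -2.3]
finger_gap: 0.0124
grip_force: 68.7
tcp_pos: [0.4781, -0.1057, 0.1379]
wrist_force: [1.3, -0.4, -1.9]
finger_gap: 0.0131
grip_force: 66.2
tcp_pos: [0.4777, -0.1055, 0.1374]
wrist_force: [-0.0, 1.0, -2.8]
finger_gap: 0.0135
grip_force: 50.9
tcp_pos: [0.4775, -0.1055, 0.1373]
wrist_force: [0.7, 0.7, -2.2]
finger_gap: 0.0139
grip_force: 35.3
```

```bash
python3 -m pendant '[[-0.66,0,0,0,0],[-0.65,0,0,0,0],[-0.65,0,0,0,0]]' | egrep 'pos|force|gap'; python3 -m pendant '[[-0.65,-0.008,0,-0.006,0],[-0.65,-0.008,0,-0.006,0],[-0.65,0,0,0,0]]'| egrep 'pos|force|gap';  python3 -c "
from h import *
s=env.get_state();print(s['ft_torque'])"
```

```text
tcp_pos: [0.4776, -0.1055, 0.1373]
wrist_force: [-0.2, -0.4, -1.4]
finger_gap: 0.015
grip_force: 19.5
tcp_pos: [0.4949, -0.1056, 0.1502]
wrist_force: [-1.2, -0.1, 1.1]
finger_gap: 0.015
grip_force: 19.7
[-0.0022  0.3666  0.0168]
```

```bash
python3 -m pendant '[[-0.65,-0.009,0,-0.009,0],[-0.65,-0.009,0,-0.008,0],[-0.65,0,0,0,0]]'| egrep 'pos|force|gap';  python3 -c "
from h import *
s=env.get_state();print(s['ft_torque'])";python3 -m pendant '[[-0.65,-0.008,0,-0.006,0],[-0.65,-0.009,0,-0.005,0],[-0.65,0,0,0,0]]'| egrep 'pos|force|gap'
python3 - <<'E'
from h import *
s=env.get_state();print(s['ft_torque'])
b=env.read_camera('side')[130:290,260:460,::-1];a=env.read_camera('scene')[200:360,150:350,::-1]
cv2.imwrite('pics/l11.png',np.hstack([cv2.resize(a,(400,320)),cv2.resize(b,(400,320))]))
# yellow/brass/grey test: dark-brass pixels count handled by view
E
```

```text
tcp_pos: [0.513, -0.1055, 0.1672]
wrist_force: [-0.5, -1.3, -0.7]
finger_gap: 0.015
grip_force: 19.1
[ 0.073   0.2379 -0.0568]
tcp_pos: [0.5296, -0.1053, 0.1777]
wrist_force: [-0.2, 0.1, -0.3]
finger_gap: 0.015
grip_force: 18.7
[0.0341 0.1911 0.0303]
```

View pics/l11.png

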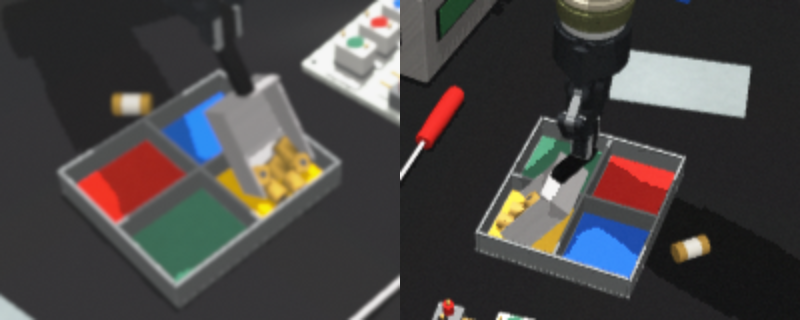

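The scoop is at about 60° with its lip in the yellow cell and the standoffs sliding onto the pad. Continue to about 80°, lock, lift and shake.

```bash
python3 -m pendant '[[-0.65,-0.01,0,-0.005,0],[-0.65,-0.01,0,-0.004,0],[-0.65,-0.01,0,-0.003,0],[-0.65,-0.01,0,-0.002,0],[-0.65,-0.01,0,-0.001,0],[-0.65,-0.01,0,-0.001,0],[-0.65,0,0,0,0]]'| egrep 'pos|force|gap';  python3 -c "
from h import *
s=env.get_state();print(s['ft_torque'])";python3 -m pendant '[[-1,0,0,0,0],[-1,0,0,0,0],[-1,0,0,-0.01,0],[-1,0.008,0,-0.01,0],[-1,0,0,-0.01,0],[-1,0,0,0,0]]' 50 | egrep 'pos|force|gap'
python3 - <<'E'
from h import *
s=env.get_state();print(s['ft_torque'],s['tcp_pos'])
b=env.read_camera('side')[130:290,260:460,::-1];a=env.read_camera('scene')[200:360,150:350,::-1]
cv2.imwrite('pics/l12.png',np.hstack([cv2.resize(a,(400,320)),cv2.resize(b,(400,320))]))
E
```

```text
tcp_pos: [0.5892, -0.1048, 0.193]
wrist_force: [-1.3, 0.3, -1.8]
finger_gap: 0.0152
grip_force: 18.2
[0.0352 0.2344 0.0053]
tcp_pos: [0.5813, -0.1051, 0.2251]
wrist_force: [0.6, -0.1, -1.8]
finger_gap: 0.0134
grip_force: 48.8
[-0.004 -0.01  -0.016] [ 0.5813 -0.1051  0.2251]
```

```bash
python3 -m pendant '[[-1,0.012,0,-0.02,0],[-1,-0.012,0,0.02,0],[-1,0.012,0,-0.02,0],[-1,-0.012,0,0.02,0],[-1,0.012,0,-0.02,0],[-1,-0.012,0,0.02,0],[-1,0,0,0,0]]' >/dev/null; for i in 1 2 3 4 5 6; do python3 -m pendant '[[-1,0,0,0,0]]' | egrep wrist; done
python3 - <<'E'
from h import *
s=env.get_state();print(s['ft_torque'],s['tcp_pos'])
r=env.read_camera('wrist')
b=env.read_camera('side');a=env.read_camera('scene')
for c in('scene','side'): print(c,[(np.round(q['centre']),round(q['score'],2)) for q in env.recognise(c,'standoff0_c')])
m=lambda im:cv2.inRange(cv2.cvtColor(im,cv2.COLOR_RGB2HSV),(12,60,40),(24,255,220))
for n,im in(('scene',a),('side',b)):
    k=m(im); nl,l,st,ce=cv2.connectedComponentsWithStats(k)
    print(n,[(list(st[i]),ce[i].round()) for i in range(1,nl) if st[i][4]>12 and 150<ce[i][0]<460 and 130<ce[i][1]<360])
E
```

```text
wrist_force: [0.3, 0.7, -1.7]
wrist_force: [0.6, -0.2, -1.3]
wrist_force: [0.3, 0.3, -1.7]
wrist_force: [0.3, -0.4, -0.2]
wrist_force: [0.0, -0.7, -1.8]
wrist_force: [0.1, 0.9, -1.8]
[ 0.0191 -0.0521  0.0527] [ 0.5805 -0.1049  0.2233]
scene [(array([251., 268.]), 0.58), (array([279., 302.]), 0.47)]
side []
scene [([np.int32(401), np.int32(155), np.int32(9), np.int32(5), np.int32(18)], array([406., 156.])), ([np.int32(422), np.int32(158), np.int32(7), np.int32(5), np.int32(14)], array([426., 159.])), ([np.int32(406), np.int32(162), np.int32(17), np.int32(7), np.int32(23)], array([412., 166.])), ([np.int32(401), np.int32(166), np.int32(12), np.int32(10), np.int32(22)], array([407., 171.])), ([np.int32(419), np.int32(170), np.int32(10), np.int32(5), np.int32(13)], array([423., 172.])), ([np.int32(399), np.int32(192), np.int32(4), np.int32(5), np.int32(16)], array([400., 194.])), ([np.int32(387), np.int32(196), np.int32(7), np.int32(4), np.int32(18)], array([390., 197.])), ([np.int32(205), np.int32(245), np.int32(7), np.int32(14), np.int32(75)], array([208., 252.])), ([np.int32(220), np.int32(246), np.int32(7), np.int32(12), np.int32(77)], array([223., 251.])), ([np.int32(258), np.int32(274), np.int32(54), np.int32(34), np.int32(750)], array([287., 290.])), ([np.int32(373), np.int32(302), np.int32(31), np.int32(15), np.int32(40)], array([387., 312.])), ([np.int32(433), np.int32(310), np.int32(5), np.int32(6), np.int32(13)], array([434., 313.]))]
side [([np.int32(306), np.int32(228), np.int32(41), np.int32(26), np.int32(425)], array([325., 241.])), ([np.int32(408), np.int32(247), np.int32(8), np.int32(11), np.int32(52)], array([412., 252.])), ([np.int32(395), np.int32(250), np.int32(9), np.int32(12), np.int32(82)], array([399., 256.])), ([np.int32(243), np.int32(258), np.int32(8), np.int32(15), np.int32(28)], array([247., 266.]))]
```

Weight reading averages about 1.4 N, which is the empty scoop. Return it to the mat.

```bash
python3 -m pendant '[[-1,0,0,-0.03,0],[-1,-0.002,-0.03,-0.01,0],[-1,-0.002,-0.05,0,0],[-1,-0.002,-0.05,0,0],[-1,-0.002,-0.05,0,0],[-1,-0.002,-0.05,0,0],[-1,-0.001,-0.045,0,0],[-1,-0.001,-0.02,0,0]]' >/dev/null; python3 -m pendant '[[-1,0,0,0,-0.08],[-1,0,0,0,-0.075],[-1,0,-0.004,0.03,0],[-1,0,0,0.03,0],[-1,0,0,0.01,0],[-1,0,0,0,0]]'; for i in 1 2 3; do python3 -m pendant '[[-1,0,0,0,0]]' | egrep wrist; done
python3 - <<'E'
from h import *
s=env.get_state();print(s['ft_torque'],toolT()[:3])
b=env.read_camera('side');a=env.read_camera('scene')
for c in('scene','side'): print(c,[(np.round(q['centre']),round(q['score'],2)) for q in env.recognise(c,'scoop_lip')])
cv2.imwrite('pics/l13.png',np.hstack([cv2.resize(a[270:430,40:240,::-1],(400,320)),cv2.resize(b[90:250,300:500,::-1],(400,320))]))
E
```

```text
clock: 32.52
tcp_pos: [0.5947, -0.4034, 0.1927]
orientation: [-0.001, -0.081, 0.997, 0.001]
wrist_force: [0.0, 0.5, -0.6]
finger_gap: 0.0136
grip_force: 49.2
wrist_force: [0.1, 0.4, -1.6]
wrist_force: [-0.5, 0.8, -2.6]
wrist_force: [-0.1, 0.3, -0.8]
[-0.0447 -0.0222 -0.0335] [[-0.987  -0.1606  0.0012  0.5953]
 [-0.1606  0.987  -0.001  -0.404 ]
 [-0.0011 -0.0011 -1.      0.1943]]
scene [(array([153., 371.]), 0.82), (array([310., 373.]), 0.65), (array([371., 186.]), 0.48)]
side [(array([361., 142.]), 0.86)]
```

```bash
python3 - <<'E'
from h import *
print(tri('scene',(153,371),'side',(361,142)))
E
python3 -m pendant '[[-1,0,0,0.006,0],[-1,0,0,0.005,0],[-1,0,0,0.003,0],[-0.7,0,0,0,0],[-0.67,0,0,0,0],[-0.65,0,0,0,0],[-0.65,0,0,0,0]]' 20| egrep 'pos|force|gap'; python3 -m pendant '[[-0.65,0.014,0,0.003,0],[-0.65,0.014,0,0.003,0],[-0.65,0.013,0,0.004,0],[-0.65,0.013,0,0.005,0],[-0.65,0,0,0,0]]'| egrep 'pos|force|gap';  python3 -c "
from h import *
s=env.get_state();print(s['ft_torque'])"
```

```text
(array([ 0.6019, -0.4033,  0.0777]), np.float64(0.0012960808500096857))
tcp_pos: [0.5953, -0.4038, 0.1804]
wrist_force: [-0.6, 1.2, 5.4]
finger_gap: 0.0152
grip_force: 18.8
tcp_pos: [0.5404, -0.413, 0.1654]
wrist_force: [-3.2, 0.9, 6.7]
finger_gap: 0.0155
grip_force: 20.9
[0.1501 0.5508 0.031 ]
```

```bash
python3 -m pendant '[[-0.65,0.013,0,0.004,0],[-0.65,0.013,0,0.006,0],[-0.65,0.012,0,0.008,0],[-0.65,0.011,0,0.009,0],[-0.65,0,0,0,0]]'| egrep 'pos|force|gap';  python3 -c "
from h import *
s=env.get_state();print(s['ft_torque'])
env.read_camera('side');env.read_camera('scene')
a,b=[env.recognise(c,'scoop_lip') for c in('scene','side')];print(a[0],b[0],tri('scene',a[0]['centre'],'side',b[0]['centre']))"
```

```text
tcp_pos: [0.4918, -0.4201, 0.1362]
wrist_force: [-1.6, -0.6, 2.3]
finger_gap: 0.0148
grip_force: 20.4
[ 0.0251  0.1822 -0.0088]
{'centre': [141.0, 365.7], 'score': 0.81} {'centre': [374.8, 149.6], 'score': 0.74} (array([ 0.5659, -0.4088,  0.0586]), np.float64(0.002859903279711847))
```

```bash
python3 -m pendant '[[-0.65,0.01,0,0.01,0],[-0.65,0.01,0,0.01,0],[-0.65,0.008,0,0.011,0],[-0.65,0.008,0,0.012,0],[-0.65,0.006,0,0.011,0],[-0.65,0,0,0,0]]'| egrep 'pos|force|gap'; python3 -m pendant '[[-0.65,0.006,0,0.01,0],[-0.65,0.004,0,0.008,0],[-0.65,0.003,0,0.006,0],[-0.65,0,0,0,0]]'| egrep 'pos|force|gap'; python3 -c "
from h import *
s=env.get_state();print(s['ft_torque'])
env.read_camera('side');env.read_camera('scene')
a,b=[env.recognise(c,'scoop_lip') for c in('scene','side')];print(a[0],b[0],tri('scene',a[0]['centre'],'side',b[0]['centre']))"
```

```text
tcp_pos: [0.4507, -0.4264, 0.0819]
wrist_force: [-0.1, -1.3, 0.6]
finger_gap: 0.0149
grip_force: 20.0
tcp_pos: [0.4385, -0.4288, 0.0586]
wrist_force: [-0.6, 0.2, 0.1]
finger_gap: 0.0151
grip_force: 19.6
[0.043  0.0327 0.027 ]
{'centre': [137.0, 366.8], 'score': 0.65} {'centre': [384.8, 162.1], 'score': 0.87} (array([ 0.537 , -0.4099,  0.0237]), np.float64(0.004897069161792644))
```

```bash
python3 -m pendant '[[-0.65,0.001,0,0.004,0],[-0.65,0,0,0.003,0],[-0.65,0,0,0,0],[-0.3,0,0,0,0],[-0.3,0,0,0,0],[0,0,0,0,0],[1,0,0,0,0],[1,0,0,-0.02,0]]'| egrep 'pos|force|gap'; python3 -m pendant '[[1,0,0,-0.04,0],[1,0,0,-0.06,0],[1,0,0,-0.06,0],[1,-0.04,0.05,-0.03,0],[1,0,0.05,0,0],[1,0,0,0,0],[1,0,0,0,0]]'
python3 - <<'E'
from h import *
im=env.read_camera('wrist')[:,:,::-1]; np.save('w14T.npy',cam('wrist')[1]); cv2.imwrite('pics/w14.png',im)
E
```

```text
tcp_pos: [0.4372, -0.428, 0.0707]
wrist_force: [0.9, -0.1, 0.1]
finger_gap: 0.077
grip_force: 0.0
clock: 38.75
tcp_pos: [0.4581, -0.3308, 0.259]
orientation: [0.0, -0.081, 0.997, -0.0]
wrist_force: [0.5, 0.2, 0.6]
finger_gap: 0.0854
grip_force: 0.0
```

View pics/w14.png

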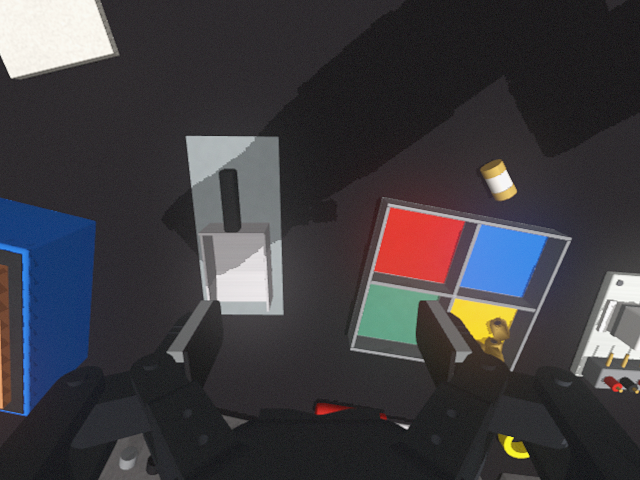

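The view shows the scoop empty, level and lengthwise on the mat at (235,245), and brass standoffs in the yellow cell at (495,335). Next the capacitors; move above the fixture.

```bash
python3 -m pendant '[[1,-0.017,0.047,0,0],[1,-0.017,0.047,0,0],[1,-0.017,0.047,0,0],[1,-0.017,0.047,0,0],[1,-0.017,0.047,0,0],[1,-0.018,0.046,0,0],[1,-0.018,0.046,0,0],[1,-0.018,0.046,0,0]]'>/dev/null; python3 -m pendant '[[1,0,0,0,-0.17],[1,0,0,0,-0.17],[1,0,0,0,-0.17],[1,0,0,0,-0.17],[1,0,0,0,-0.17],[1,0,0,0,-0.17],[1,0,0,0,-0.17],[1,0,0,0,-0.17]]'>/dev/null;python3 -m pendant '[[1,0,0,0,-0.14],[1,0,0,0,0],[1,0,0,0,0]]'
cat >> h.py <<'E'
def stickers():
    C=cam('wrist'); im=env.read_camera('wrist'); h=cv2.cvtColor(im,cv2.COLOR_RGB2HSV); cv2.imwrite('pics/last.png',im[:,:,::-1])
    for n,lo,hi in[('g',(65,80,40),(92,255,255)),('r',(0,130,60),(6,255,255)),('R',(174,130,60),(180,255,255)),('b',(100,130,60),(120,255,255))]:
        k=cv2.inRange(h,lo,hi); nl,l,st,ce=cv2.connectedComponentsWithStats(k)
        for i in range(1,nl):
            if 60<st[i][4]<2500: print(n,st[i][4],ce[i].round(1),onz('wrist',ce[i],.056,C)[:2],onz('wrist',ce[i],.051,C)[:2])
E
python3 - <<'E'
from h import *
C=(env.calibration('wrist')['K'],np.load('w14T.npy'))
c=[onz('wrist',p,.034,C)[:2] for p in[(386,199),(570,238),(352,350)]]; print('tray corners',c,(c[1]+c[2])/2)
print('center',onz('wrist',(447,294),.032,C))
stickers(); print(toolT())
E
```

```text
clock: 41.18
tcp_pos: [0.5356, 0.0593, 0.2585]
orientation: [0.0, 0.737, -0.676, -0.0]
wrist_force: [-0.3, 0.5, 0.4]
finger_gap: 0.0858
grip_force: 0.0
tray corners [array([ 0.4404, -0.2624]), array([ 0.4507, -0.0544]), array([ 0.6312, -0.2619])] [ 0.5409 -0.1582]
center [ 0.5392 -0.1671  0.032 ]
g 84 [310.4 211.9] [0.5431 0.063 ] [0.5432 0.0643]
g 1992 [628. 396.] [0.1412 0.259 ] [0.1351 0.2632]
g 180 [311.6 361.8] [0.5276 0.2422] [0.5274 0.2462]
r 95 [  4.6 191.9] [0.8427 0.0689] [0.8473 0.0702]
r 95 [236.3 202.5] [0.6168 0.0599] [0.618  0.0611]
r 129 [  6.4 210.9] [0.8448 0.0882] [0.8494 0.0899]
r 67 [238.6 244.2] [0.614  0.1036] [0.6151 0.1055]
r 289 [310.8 256. ] [0.539  0.1102] [0.539  0.1122]
r 251 [ 11.6 269.8] [0.8523 0.153 ] [0.8571 0.1557]
r 242 [ 18.4 301.8] [0.8524 0.1912] [0.8572 0.1944]
r 233 [ 21.6 317.4] [0.8527 0.2107] [0.8574 0.2143]
r 227 [311.4 328.8] [0.5314 0.1978] [0.5312 0.2012]
b 252 [311.  293.9] [0.5353 0.1542] [0.5352 0.1568]
[[ 0.0877 -0.9961 -0.0002  0.5355]
 [-0.9961 -0.0877  0.0001  0.0594]
 [-0.0001  0.0002 -1.      0.2586]
 [ 0.      0.      0.      1.    ]]
```

```bash
python3 -m pendant '[[0.4,-0.0073,-0.0085,0.03,0],[0.4,0,0,0.05,0],[0.4,0,0,0.05,0],[0.4,0,0,0.05,0],[0.4,0,0,0.022,0],[0.4,0,0,0.002,0],[0.4,0,0,0,0]]' && python3 -m pendant '[[-1,0,0,0,0],[-1,0,0,0,0],[-1,0,0,0,0],[-1,0,0,0,0],[-1,0,0,0,0]]' 50 && python3 -m pendant '[[-1,0,0,-0.01,0],[-1,0,0,-0.05,0],[-1,0,0,-0.05,0],[-1,0,0,0,0],[-1,0,0,0,0]]'
```

```text
clock: 42.1
tcp_pos: [0.5438, 0.0679, 0.0557]
orientation: [-0.0, 0.738, -0.675, 0.0]
wrist_force: [-0.4, -0.7, -0.1]
finger_gap: 0.0596
grip_force: 0.0
clock: 42.72
tcp_pos: [0.5446, 0.0679, 0.0567]
orientation: [-0.001, 0.738, -0.674, 0.001]
wrist_force: [0.9, -0.4, 6.9]
finger_gap: 0.0406
grip_force: 51.8
clock: 43.35
tcp_pos: [0.5426, 0.0679, 0.1647]
orientation: [0.0, 0.738, -0.674, -0.0]
wrist_force: [0.1, -0.4, -0.4]
finger_gap: 0.0408
grip_force: 51.1
```

```bash
python3 -m pendant '[[-1,0.03,-0.002,0,0],[-1,0.05,-0.003,0,0],[-1,0.055,-0.003,0,0],[-1,0.055,-0.003,0,0],[-1,0.055,-0.003,0,0],[-1,0.04,-0.002,0,0],[-1,0.018,0,0,0],[-1,0,0,0,0]]' && python3 -m pendant '[[-1,0,0,0.03,0],[-1,0,0,0.04,0],[-1,0,0,0.03,0],[-1,0,0,0.01,0],[-1,0,0,0,0],[-1,0,0,0,0]]'
```

```text
clock: 44.35
tcp_pos: [0.5854, -0.2326, 0.1631]
orientation: [0.0, 0.738, -0.675, -0.002]
wrist_force: [-0.8, -0.7, -1.1]
finger_gap: 0.0407
grip_force: 51.1
clock: 45.1
tcp_pos: [0.5873, -0.2323, 0.0564]
orientation: [-0.0, 0.739, -0.674, 0.001]
wrist_force: [0.6, -0.0, -0.6]
finger_gap: 0.04
grip_force: 51.0
```

```bash
python3 -m pendant '[[-1,0,0,0.003,0],[-1,0,0,0.0015,0],[-1,0,0,0,0]]' && python3 -m pendant '[[0.1,0,0,0,0],[0.3,0,0,0,0],[0.4,0,0,0,0],[0.4,0,0,-0.02,0],[0.4,0,0,-0.06,0],[0.4,0,0,-0.06,0],[0.4,0,0,-0.05,0],[0.4,0,0,0,0]]' && python3 -m pendant '[[0.4,0,0,0,0]]' >/dev/null
python3 - <<'E'
from h import *
stickers(); print(toolT()); env.read_camera('scene'); print([(np.round(q['centre']),onz('scene',q['centre'],.051)[:2],q['score']) for q in env.recognise('scene','cap_green1_c')])
print(move([.5393,.1112,.2]))
E
```

```text
clock: 45.48
tcp_pos: [0.5868, -0.2327, 0.0517]
orientation: [-0.0, 0.738, -0.674, 0.001]
wrist_force: [-0.7, -0.3, 4.5]
finger_gap: 0.0407
grip_force: 51.6
clock: 46.48
tcp_pos: [0.5885, -0.2336, 0.2457]
orientation: [-0.001, 0.738, -0.674, 0.005]
wrist_force: [0.1, -0.2, -0.3]
finger_gap: 0.06
grip_force: 0.0
g 350 [318.2 210.4] [ 0.5863 -0.2354] [ 0.5862 -0.2341]
r 332 [ 26.1 176.7] [ 0.8537 -0.2429] [ 0.8579 -0.2418]
r 307 [ 33.4 217.4] [ 0.8538 -0.2044] [ 0.858  -0.2027]
r 297 [ 36.9 236.5] [ 0.8537 -0.1854] [ 0.858  -0.1833]
r 268 [ 47.3 294.1] [ 0.8538 -0.1232] [ 0.858  -0.1201]
r 254 [ 53.4 326.3] [ 0.8536 -0.085 ] [ 0.8578 -0.0813]
r 248 [ 56.1 341.7] [ 0.8536 -0.0659] [ 0.8578 -0.0619]
r 168 [ 66.7 403.9] [0.8544 0.0189] [0.8587 0.0242]
R 94 [420.9 252.4] [ 0.4824 -0.2022] [ 0.4806 -0.2004]
R 81 [402.2 269.6] [ 0.4975 -0.1824] [ 0.496  -0.1803]
b 2473 [374.1 310.5] [ 0.5189 -0.134 ] [ 0.5177 -0.1311]
[[ 0.0902 -0.9959 -0.0021  0.5856]
 [-0.9959 -0.0902  0.0013 -0.2321]
 [-0.0015  0.002  -1.      0.2387]
 [ 0.      0.      0.      1.    ]]
[(array([372., 186.]), array([0.5316, 0.2406]), 0.86)]
[-0.3458  0.0148  0.039 ]
```

```bash
python3 -m pendant '[[0.4,-0.05,0.003,0,0],[0.4,-0.055,0.003,0,0],[0.4,-0.055,0.003,0,0],[0.4,-0.055,0.003,0,0],[0.4,-0.055,0.002,0,0],[0.4,-0.05,0.001,0,0],[0.4,-0.026,0,0.04,0],[0.4,0,0,0.04,0]]' >/dev/null&& python3 -m pendant '[[0.4,0,0,0.04,0],[0.4,0,0,0,0],[0.4,0,0,0,0]]' |egrep 'pos|orient'; python3 -c "
from h import *
print(move([.5393,.1112,.0555]))"
```

```text
tcp_pos: [0.5404, 0.1108, 0.1209]
orientation: [-0.0, 0.738, -0.675, -0.0]
[-0.0005  0.001   0.0654]
```

```bash
python3 -m pendant '[[0.4,0,0.001,0.04,0],[0.4,0,0,0.023,0],[0.4,0,0,0.002,0],[-1,0,0,0,0],[-1,0,0,0,0],[-1,0,0,0,0],[-1,0,0,0,0],[-1,0,0,0,0]]' 50 && python3 -m pendant '[[-1,0,0,-0.01,0],[-1,0,0,-0.05,0],[-1,0.02,0.005,-0.05,0],[-1,0.05,0.011,0,0],[-1,0.055,0.013,0,0],[-1,0.055,0.013,0,0],[-1,0.055,0.013,0,0],[-1,0.05,0.011,0,0]]' && python3 -m pendant '[[-1,0.035,0.008,0,0],[-1,0.017,0.003,0,0],[-1,0,0,0.03,0],[-1,0,0,0.03,0],[-1,0,0,0,0],[-1,0,0,0,0]]'; python3 -c "
from h import *
print(move([.493,-.231,.0525]))"
```

```text
clock: 49.12
tcp_pos: [0.5409, 0.1108, 0.0574]
orientation: [-0.001, 0.738, -0.674, 0.001]
wrist_force: [0.2, 0.5, 6.4]
finger_gap: 0.0407
grip_force: 51.9
clock: 50.12
tcp_pos: [0.4985, -0.1809, 0.1661]
orientation: [-0.0, 0.738, -0.675, 0.0]
wrist_force: [-0.1, 0.2, -0.1]
finger_gap: 0.0408
grip_force: 51.1
clock: 50.88
tcp_pos: [0.4935, -0.2315, 0.1064]
orientation: [-0.0, 0.739, -0.674, 0.0]
wrist_force: [-0.3, 0.2, -0.0]
finger_gap: 0.041
grip_force: 51.0
[-0.0006  0.0005  0.0539]
```

```bash
python3 -m pendant '[[-1,0,0,0.03,0],[-1,0,0,0.018,0],[-1,0,0,0.004,0],[-1,0,0,0.002,0],[-1,0,0,0,0]]' |egrep 'pos|wrist' && python3 -m pendant '[[0.1,0,0,0,0],[0.3,0,0,0,0],[0.4,0,0,0,0],[0.4,0,0,-0.02,0],[0.4,0,0,-0.06,0],[0.4,-0.02,-0.004,-0.03,0],[0.4,-0.055,-0.011,0,0],[0.4,-0.055,-0.011,0,0]]'|egrep 'pos' && python3 -m pendant '[[0.4,-0.055,-0.011,0,0],[0.4,-0.055,-0.011,0,0],[0.4,-0.055,-0.011,0,0],[0.4,-0.05,-0.01,0,0],[0.4,-0.036,-0.007,0,0],[0.4,0,0,0.03,0],[0.4,0,0,0,0],[0.4,0,0,0,0]]'|egrep 'pos|orient'; python3 -c "
from h import *
print(move([.5352,.155,.0555]));stickers()"
```

```text
tcp_pos: [0.4937, -0.2323, 0.0525]
wrist_force: [0.1, -0.3, -1.2]
tcp_pos: [0.5075, -0.0992, 0.1621]
tcp_pos: [0.5342, 0.1541, 0.1318]
orientation: [0.0, 0.738, -0.675, -0.0]
[-0.0008 -0.0011  0.0763]
g 541 [316.1 369.5] [0.5278 0.2418] [0.5275 0.2459]
r 402 [185.7  90.9] [0.6151 0.0635] [0.6169 0.0632]
r 320 [194.1 167.5] [0.6116 0.1049] [0.6133 0.1056]
r 296 [201.6 234.8] [0.608  0.1462] [0.6097 0.148 ]
r 261 [207.8 294.4] [0.6047 0.1879] [0.6063 0.1907]
r 667 [316.1 316. ] [0.5316 0.1978] [0.5314 0.2009]
b 287 [318.8 263.8] [0.5332 0.1594] [0.5331 0.1615]
```

```bash
python3 -m pendant '[[0.4,-0.001,-0.001,0.05,0],[0.4,0,0,0.024,0],[0.4,0,0,0.002,0],[-1,0,0,0,0],[-1,0,0,0,0],[-1,0,0,0,0],[-1,0,0,0,0],[-1,0,0,0,0]]' 50 && python3 -m pendant '[[-1,0,0,-0.01,0],[-1,0,0,-0.05,0],[-1,0.02,0.005,-0.05,0],[-1,0.05,0.012,0,0],[-1,0.055,0.013,0,0],[-1,0.055,0.013,0,0],[-1,0.05,0.012,0,0],[-1,0.0255,0.007,0,0]]' && python3 -m pendant '[[-1,0,0,0.03,0],[-1,0,0,0.03,0],[-1,0,0,0,0],[-1,0,0,0,0]]'; python3 -c "
from h import *
print(move([.4961,-.105,.0515]))"
```

```text
clock: 54.55
tcp_pos: [0.5365, 0.1557, 0.0571]
orientation: [-0.001, 0.738, -0.674, 0.001]
wrist_force: [-0.3, 0.7, 6.6]
finger_gap: 0.0408
grip_force: 51.9
clock: 55.55
tcp_pos: [0.4958, -0.1068, 0.1659]
orientation: [-0.0, 0.738, -0.675, 0.0]
wrist_force: [0.6, 0.8, -0.8]
finger_gap: 0.0409
grip_force: 51.2
clock: 56.05
tcp_pos: [0.4968, -0.1045, 0.1064]
orientation: [-0.0, 0.738, -0.674, 0.0]
wrist_force: [-0.1, -0.5, 0.4]
finger_gap: 0.0411
grip_force: 51.1
[0.0004 0.0008 0.0549]
```

```bash
python3 -m pendant '[[-1,0,0,0.03,0],[-1,0,0,0.018,0],[-1,0,0,0.005,0],[-1,0,0,0.002,0],[-1,0,0,0,0]]' |egrep 'pos|wrist' && python3 -m pendant '[[0.1,0,0,0,0],[0.3,0,0,0,0],[0.4,0,0,0,0],[0.4,0,0,-0.02,0],[0.4,0,0,-0.06,0],[0.4,-0.02,-0.004,-0.03,0],[0.4,-0.055,-0.011,0,0],[0.4,-0.055,-0.011,0,0]]'|egrep 'pos' && python3 -m pendant '[[0.4,-0.055,-0.012,0,0],[0.4,-0.055,-0.012,0,0],[0.4,-0.04,-0.008,0,0],[0.4,-0.019,-0.004,0.03,0],[0.4,0,0,0,0],[0.4,0,0,0,0]]'|egrep 'pos|orient'; python3 -c "
from h import *
print(move([.5313,.1988,.0555]));stickers()"
```

```text
tcp_pos: [0.4971, -0.1046, 0.0521]
wrist_force: [-2.8, 0.1, 6.6]
tcp_pos: [0.5112, 0.0282, 0.1611]
tcp_pos: [0.531, 0.1984, 0.1305]
orientation: [0.0, 0.738, -0.675, -0.0]
[-0.0004 -0.0004  0.075 ]
r 345 [177.5   6.3] [0.6142 0.0683] [0.6161 0.067 ]
r 409 [186.1  90.1] [0.6111 0.1074] [0.613  0.1071]
r 329 [194.6 167.2] [0.6076 0.1487] [0.6093 0.1494]
r 231 [200.3 235.5] [0.6052 0.1906] [0.6069 0.1924]
r 213 [320.6 264.7] [0.5288 0.2036] [0.5286 0.2057]
r 171 [206.1 297.3] [0.6022 0.2336] [0.6038 0.2365]
```

```bash
python3 -m pendant '[[0.4,0,0,0.05,0],[0.4,0,0,0.023,0],[0.4,0,0,0.002,0],[-1,0,0,0,0],[-1,0,0,0,0],[-1,0,0,0,0],[-1,0,0,0,0],[-1,0,0,0,0]]' 50 && python3 -m pendant '[[-1,0,0,-0.01,0],[-1,0,0,-0.05,0],[-1,0.02,0.004,-0.05,0],[-1,0.05,0.01,0,0],[-1,0.055,0.011,0,0],[-1,0.055,0.011,0,0],[-1,0.055,0.01,0,0],[-1,0.055,0.01,0,0]]' && python3 -m pendant '[[-1,0.05,0.009,0,0],[-1,0.037,0.007,0,0],[-1,0,0,0.03,0],[-1,0,0,0.03,0],[-1,0,0,0,0],[-1,0,0,0,0]]'; python3 -c "
from h import *
print(move([.4937,-.183,.052]))"
```

```text
clock: 59.48
tcp_pos: [0.5325, 0.199, 0.0571]
orientation: [-0.001, 0.738, -0.674, 0.001]
wrist_force: [0.2, -1.0, 6.2]
finger_gap: 0.0407
grip_force: 52.1
clock: 60.48
tcp_pos: [0.5011, -0.0965, 0.166]
orientation: [-0.0, 0.738, -0.674, 0.0]
wrist_force: [0.6, -0.3, 0.0]
finger_gap: 0.0407
grip_force: 51.3
clock: 61.22
tcp_pos: [0.4939, -0.1831, 0.1064]
orientation: [-0.0, 0.738, -0.674, 0.0]
wrist_force: [0.3, 0.2, -0.7]
finger_gap: 0.0409
grip_force: 51.3
[-0.0002  0.0003  0.0544]
```

```bash
python3 -m pendant '[[-1,0,0,0.03,0],[-1,0,0,0.018,0],[-1,0,0,0.005,0],[-1,0,0,0.0015,0],[-1,0,0,0,0]]' |egrep 'pos|wrist' && python3 -m pendant '[[0.1,0,0,0,0],[0.3,0,0,0,0],[0.4,0,0,0,0],[0.4,0,0,-0.02,0],[0.4,0,0,-0.06,0],[0.4,-0.02,-0.004,-0.03,0],[0.4,-0.055,-0.009,0,0],[0.4,-0.055,-0.009,0,0]]'|egrep 'pos' && python3 -m pendant '[[0.4,-0.055,-0.009,0,0],[0.4,-0.055,-0.009,0,0],[0.4,-0.055,-0.009,0,0],[0.4,-0.055,-0.009,0,0],[0.4,-0.045,-0.008,0,0],[0.4,-0.026,-0.005,0.03,0],[0.4,0,0,0,0],[0.4,0,0,0,0]]'|egrep 'pos|orient'; python3 -c "
from h import *
print(move([.5272,.2426,.0555]));stickers()"
```

```text
tcp_pos: [0.4944, -0.1835, 0.0521]
wrist_force: [-0.5, -0.7, 1.8]
tcp_pos: [0.5041, -0.0508, 0.1616]
tcp_pos: [0.5259, 0.2421, 0.131]
orientation: [0.0, 0.738, -0.674, -0.0]
[-0.0004 -0.0013  0.0755]
r 352 [175.6   6.5] [0.6103 0.1121] [0.6122 0.1108]
r 412 [184.2  90.1] [0.6073 0.1512] [0.6092 0.1509]
r 331 [192.9 167.1] [0.6037 0.1925] [0.6055 0.1933]
r 255 [199.3 234.9] [0.6009 0.2341] [0.6026 0.2359]
r 73 [254.3 415.2] [0.5624 0.3748] [0.5632 0.3801]
```

```bash
python3 -m pendant '[[0.4,0,-0.001,0.05,0],[0.4,0,0,0.023,0],[0.4,0,0,0.002,0],[-1,0,0,0,0],[-1,0,0,0,0],[-1,0,0,0,0],[-1,0,0,0,0],[-1,0,0,0,0]]' 50 && python3 -m pendant '[[-1,0,0,-0.01,0],[-1,0,0,-0.05,0],[-1,0.02,0,-0.05,0],[-1,0.05,-0.002,0,0],[-1,0.055,-0.003,0,0],[-1,0.055,-0.003,0,0],[-1,0.055,-0.003,0,0],[-1,0.055,-0.003,0,0]]' && python3 -m pendant '[[-1,0.055,-0.003,0,0],[-1,0.05,-0.002,0,0],[-1,0.034,-0.0015,0,0],[-1,0,0,0.03,0],[-1,0,0,0.03,0],[-1,0,0,0,0],[-1,0,0,0,0]]'; python3 -c "
from h import *
print(move([.586,-.183,.052]))"
```

```text
clock: 64.9
tcp_pos: [0.5286, 0.2429, 0.0577]
orientation: [-0.001, 0.738, -0.674, 0.001]
wrist_force: [-0.5, -0.8, 5.7]
finger_gap: 0.0407
grip_force: 52.0
clock: 65.9
tcp_pos: [0.5672, -0.0464, 0.1664]
orientation: [-0.0, 0.738, -0.674, 0.0]
wrist_force: [0.4, -0.7, -1.2]
finger_gap: 0.0408
grip_force: 51.2
clock: 66.78
tcp_pos: [0.5868, -0.1827, 0.107]
orientation: [-0.0, 0.738, -0.674, 0.0]
wrist_force: [-0.0, 0.2, -0.0]
finger_gap: 0.0406
grip_force: 51.1
[0.0002 0.0008 0.055 ]
```

```bash
python3 -m pendant '[[-1,0,0,0.03,0],[-1,0,0,0.018,0],[-1,0,0,0.005,0],[-1,0,0,0.0015,0],[-1,0,0,0,0]]' |egrep 'pos|wrist' && python3 -m pendant '[[0.1,0,0,0,0],[0.3,0,0,0,0],[0.4,0,0,0,0],[0.4,0,0,-0.02,0],[0.4,0,0,-0.06,0],[0.4,0,0,-0.06,0],[0.4,0,0,-0.06,0],[0.4,0.02,0.05,-0.05,0]]'|egrep 'pos' && python3 -m pendant '[[1,0.01,0,0,0],[1,0,0,0,0]]'|egrep 'pos|orient'
python3 - <<'E'
from h import *
stickers(); C=cam('wrist'); im=cv2.imread('pics/last.png'); h=cv2.cvtColor(im,cv2.COLOR_BGR2HSV)
k=cv2.inRange(h,(10,60,30),(24,255,230)); nl,l,st,ce=cv2.connectedComponentsWithStats(k)
print('brass wrist',[(st[i][4],onz('wrist',ce[i],.017,C)[:2]) for i in range(1,nl) if st[i][4]>25])
print('bbox',[(onz('wrist',st[i][:2],.017,C)[:2],onz('wrist',st[i][:2]+st[i][2:4],.017,C)[:2]) for i in range(1,nl) if st[i][4]>150])
for n in('standoff0_c',): print(n,[(np.round(q['centre']),onz('wrist',q['centre'],.017,C)[:2],round(q['score'],2)) for q in env.recognise('wrist',n)])
for c in('scene','side'):
    im=env.read_camera(c); cv2.imwrite(f'pics/{c}_end.png',im[:,:,::-1]); h=cv2.cvtColor(im,cv2.COLOR_RGB2HSV)
    for n,lo,hi in[('g',(65,80,40),(92,255,255)),('r',(0,130,60),(6,255,255)),('b',(100,130,60),(120,255,255))]:
        kk=cv2.inRange(h,lo,hi); nl,l,st,ce=cv2.connectedComponentsWithStats(kk)
        print(c,n,[(st[i][4],onz(c,ce[i],.051)[:2].round(3)) for i in range(1,nl) if 15<st[i][4]<700 and abs(onz(c,ce[i],.051)[0]-.54)<.12 and abs(onz(c,ce[i],.051)[1]+.16)<.13])
    print(c,'lip',[(np.round(q['centre']),round(q['score'],2)) for q in env.recognise(c,'scoop_lip')][:1])
print(env.get_state()['clock'])
E
```

```text
tcp_pos: [0.5872, -0.183, 0.0527]
wrist_force: [-0.5, 0.4, 0.8]
tcp_pos: [0.5471, -0.2032, 0.2966]
tcp_pos: [0.5464, -0.2141, 0.2933]
orientation: [-0.0, 0.738, -0.675, 0.0]
g 2013 [52.  29.6] [ 0.8101 -0.3556] [ 0.8137 -0.3565]
g 2354 [286.4 184.5] [ 0.5823 -0.2293] [ 0.5827 -0.2284]
g 273 [283.4 178.9] [ 0.5858 -0.235 ] [ 0.5863 -0.2342]
g 169 [280.1 222.8] [ 0.5868 -0.1859] [ 0.5873 -0.1844]
r 2105 [140.8 155.9] [ 0.736  -0.2458] [ 0.7385 -0.2451]
r 250 [ 26.6 149.6] [ 0.8539 -0.2418] [ 0.858  -0.2411]
r 2380 [354.  193.3] [ 0.5087 -0.2262] [ 0.5081 -0.2252]
r 278 [368.7 187.8] [ 0.4937 -0.2335] [ 0.4928 -0.2327]
r 234 [ 32.9 186.5] [ 0.8541 -0.203 ] [ 0.8583 -0.2018]
r 225 [ 36.  203.8] [ 0.8541 -0.1839] [ 0.8583 -0.1823]
r 131 [384.7 229.1] [ 0.4695 -0.1889] [ 0.4683 -0.1874]
r 208 [362.1 229.4] [ 0.4947 -0.1863] [ 0.4939 -0.1849]
r 210 [ 45.6 256.7] [ 0.854  -0.1214] [ 0.8581 -0.119 ]
r 194 [ 51.  286.6] [ 0.8539 -0.083 ] [ 0.8581 -0.0801]
r 189 [ 53.4 301.1] [ 0.8541 -0.0634] [ 0.8582 -0.0603]
r 176 [ 64.2 360.6] [0.8539 0.023 ] [0.858  0.0274]
r 71 [247.5 392.4] [0.6177 0.053
[... 1394 characters left out ...]
, (np.int32(85), array([ 0.494, -0.227])), (np.int32(180), array([ 0.541, -0.222]))]
scene b [(np.int32(232), array([ 0.527, -0.1  ])), (np.int32(288), array([ 0.519, -0.152]))]
scene lip [(array([155., 376.]), 0.61)]
side g [(np.int32(37), array([ 0.588, -0.231])), (np.int32(73), array([ 0.609, -0.173])), (np.int32(158), array([ 0.548, -0.175])), (np.int32(41), array([ 0.588, -0.182]))]
side r [(np.int32(41), array([ 0.495, -0.23 ])), (np.int32(127), array([ 0.519, -0.171])), (np.int32(183), array([ 0.458, -0.172])), (np.int32(45), array([ 0.496, -0.181]))]
side b [(np.int32(495), array([ 0.486, -0.068])), (np.int32(48), array([ 0.498, -0.104]))]
side lip [(array([370., 163.]), 0.63)]
68.95
```

Caps are all in the right cells. There is one odd brass blob at the tray's +x wall, and the scoop seems to have been knocked; I'll check both numerically.

Run:
```python
from h import *
a=cv2.imread('pics/scene_end.png');b=cv2.imread('pics/side_end.png')
print('scoop',tri('scene',(155,376),'side',(370,163)),'before',tri('scene',(137,366.8),'side',(384.8,162.1)))
def asc(im,x0,x1,y0,y1,s=1):
    h=cv2.cvtColor(im,cv2.COLOR_BGR2HSV)
    for y in range(y0,y1,s):
        r=''
        for x in range(x0,x1,s):
            H,S,V=map(int,h[y,x]); r+= 'Y' if 25<=H<=34 and S>120 else 'B' if 10<=H<25 and S>60 else '#' if V<45 else '+' if V<120 else 'O'
        print(r)
w=cv2.imread('pics/last.png')
C=cam('wrist'); print([proj('wrist',p,C).round() for p in[(.633,-.155,.034),(.635,-.058,.034),(.544,-.157,.032),(.546,-.057,.034),(.6441,-.0903,.017)]])
asc(w,205,300,235,340,2)
print('scene',[proj('scene',p).round() for p in[(.635,-.158,.034),(.635,-.058,.034),(.644,-.09,.01)]])
asc(a,255,335,265,330,1)
```

```text
scoop (array([ 0.5727, -0.3974,  0.0202]), np.float64(0.00345500966062302)) before (array([ 0.537 , -0.4099,  0.0237]), np.float64(0.004897069161792644))
[array([241., 238.]), array([239., 309.]), array([316., 242.]), array([307., 315.]), array([235., 280.])]
++++++++++++++++++OOOOOOOOOOOOO+++++++++++++++++
++++++++++++++++++OO++OOOOOOOOOOOOOOOOOO++++++++
++++++++++++++++++OO++OYYBBBBBBOOOBOOOOOOOOOOOOO
++++++++++++++++++OO++OYYBBBBBBBBBYYYYYYYBBBOOOO
++++++++++++++++++OO++BYYBBBBBBBBBYYYYYYYYYYYYYY
++++++++++++++++++OO++BYYBBBBBBBBBYYYYYYYYYYYYYY
++++++++++++++++++OO++BYYBBBBBBBBYYYYYYYYYYYYYYY
++++++++++++++++++OO++BYYBBBBBBBBYYYYYYYYYYYYYYY
+++++++++++++++++BOO++BYBBBBBBBBBYYYYYYYYYYYYYYY
+++++++++++++++++BOO++BYYBBBBBBBYYYYYYYYYYYYYYYY
+++++++++++++++++BOO++BYBBBBBBBBYYYYYYYYYYYYYYYY
+++++++++++++++BBBOO++BYBBBBBBBBBYYYYYYYYYYYYYYY
+++++++++++++++++BOO+OYYBBBBBBBBBYYYYYYYYYYYYYYY
++++++++++++++B++BOO+OYYBBBBBBBBBYYYYYYYYYYYYYYY
+++++++++++++++++BOO+OYYBBBBBBBBBYYYYYYYYYYYYYYY
++++++++++++++++++OO+OYYBBBBBBBBYYYYYYYYYYYYYYYY
++++++++++++++B+B+O+++BBBBBBBBBBYYYYYYYYYYYYYYYY
+++++++
[... 6391 characters left out ...]
++++++++++++++++++++++++++++++++++++++++++++++++++++
O+++OOOOOOOO++++++++++++++++++++++++++++++++++++++++++++++++++++++++++++++++++++
OOOOOOOOOOO+++++++++++++++++++++++++++++++++++++++++++++++++++++++++++++++++++++
OOOOOOOOO+++++++++++++++++++++++++++++++++++++++++++++++++++++++++++++++++++++++
OOOOOOOO++++++++++++++++++++++++++++++++++++++++++++++++++++++++++++++++++++++++
OOOOOOO+++++++++++++++++++++++++++++++++++++++++++++++++++++++++++++++++++++++++
OOOOO+++++++++++++++++++++++++++++++++++++++++++++++++++++++++++++++++++++++++++
OOOO++++++++++++++++++++++++++++++++++++++++++++++++++++++++++++++++++++++++++++
OOO+++++++++++++++++++++++++++++++++++++++++++++++++++++++++++++++++++++++++++++
```

The outside "brass" is only speckle: all standoffs lie inside the yellow cell. The scoop has been knocked about 37 mm forward along the mat, so I'll re-park it.

```bash
python3 -m pendant '[[1,0.048,0.02,0,0],[1,0.048,0.02,0,0],[1,0.048,0.02,0,0],[1,0.05,0.018,0.02,0],[1,0,0,0.02,0.17],[1,0,0,0,0.17],[1,0,0,0,0.17],[1,0,0,0,0.17]]' >/dev/null; python3 -m pendant '[[1,0,0,0,0.17],[1,0,0,0,0.17],[1,0,0,0,0.17],[1,0,0,0,0.17],[1,0,0,0,0.137],[1,0,0,0,0],[1,0,0,0,0]]'
python3 - <<'E'
from h import *
C=cam('wrist'); im=env.read_camera('wrist')[:,:,::-1]; cv2.imwrite('pics/w15.png',im); g=im.max(2)
pts=np.array([proj('wrist',p,C) for p in[(.4144,-.483,.003),(.398,-.385,.003),(.616,-.351,.003),(.6305,-.449,.003)]]).astype(int); print(pts)
m=np.zeros(g.shape,np.uint8); cv2.fillPoly(m,[cv2.convexHull(pts)],255); m=cv2.erode(m,np.ones((7,7)))
k=((g<45)&(m>0)).astype(np.uint8); nl,l,st,ce=cv2.connectedComponentsWithStats(k)
for i in range(1,nl):
    if st[i][4]>150:
        c=max(cv2.findContours((l==i).astype(np.uint8),0,1)[0],key=cv2.contourArea)
        q=np.array([onz('wrist',p[0],.043,C)[:2]*1000 for p in c],np.float32); print(st[i],cv2.minAreaRect(q))
x0,y0=pts.min(0);x1,y1=pts.max(0)
for y in range(y0,y1,4): print(y,''.join('#' if g[y,x]<32 else '=' if g[y,x]<60 else '-' if g[y,x]<110 else '+' if g[y,x]<170 else 'O' for x in range(x0,x1,2)))
print(x0)
E
```

```text
clock: 70.82
tcp_pos: [0.4863, -0.4134, 0.2534]
orientation: [-0.0, -0.083, 0.997, 0.0]
wrist_force: [-0.4, 0.1, 1.6]
finger_gap: 0.0852
grip_force: 0.0
[[264 122]
 [358 123]
 [350 307]
 [271 306]]
122 +OOOOOOOO++++++++++-++++++----------------=====
126 +OOOOO+++++++++++++++++++++++++++++++++++++++++
130 +OOO+++++++++++++++++++++++++++++++++++++++++++
134 +O+++++++++++++++++++++++++++++++++++++++++++++
138 -++++++++++++++++++++++++++++++++++++++++++++++
142 -++++++++++++++++++++++++++++++++++++++++++++++
146 =++++++++++++++++++++++++++++++++++++++++++++++
150 =++++++++++++++++++++++++++++++++++++++++++++++
154 =++++++++++++++++++++++++++++++++++++++++++++++
158 =++++++++++++++++++++++++++++++++++++++++++++++
162 #+++++++++++++++++++++++++++++++++++++++++++++-
166 #+++++++++++++++++++++++++++++++++++++++++++++-
170 =+++++++++++++++++++++++++++++++++++++++++++++-
174 #-++++++++++++++++++++++++++++++++++++++++++++-
178 #-++++++++++++++++++++++++++++++++++++++++++++-
182 #-++++++++++++++++++++++++++++++++++++++++++++-
186 =-++++++++++++++++++++++++++++++++++++++++++++=
190 =-++++++++++++
[... 845 characters left out ...]
OOOOOOOOOOOOOOOOO+--
258 ==+OOOOOOO++O-OOOOOOOOOOOOOOOOOOOOOOOOO++++O+--
262 ==-OOOOOOOO+O-OOOOOOOOOOOOOOOOOOOOOOOOO++++O+--
266 =--OOOOOOO++O-OOOOOOOOOOOOOOOOOOOOOOOOO++++O---
270 ==-OOOOOOO++O-OOOOOOOOOOOOOOOOOOOOOOOOO++-OO---
274 =--OOOOOOOO+O-OOOOOOOOOOOOOOOOOOOOOOOOO++-OO=--
278 --=OOOOOOO++O-OOOOOOOOOOOOOOOOOOOOOOOOO++-OO---
282 --=+OOOOOOO+O-OOOOOOOOOOOOOOOOOOOOOOOOO++-OO---
286 --=+OOOOOO++O-OOOOOOOOOOOOOOOOOOOOOOOOO++-O+---
290 -==+OOOOOO++O-OOOOOOOOOOOOOOOOOOOOOOOOO++-O+---
294 ---++++O+OO+O-OOOOOOOOOOOOOOOOOOOOOOOO+++-O+---
298 ===+OOO+OO++O-OOOOOOOOOOOOOOOOOOOOOOOOO+++O+---
302 ---+OOOOOOO+O-OOOOOOOOOOOOOOOOOOOOOOOOO+O+O+---
306 ----+++++++-O+OOOOOOOOOOOOOOOOOOOOOOOO+++OO----
264
```

Run:
```python
from h import *
C=cam('wrist'); a=onz('wrist',(319.5,190),.043,C);b=onz('wrist',(319.5,247),.043,C);u=np.array([.987,.162,0])
c=a+.033*u; T=toolT(); print(a,b,c,np.degrees(np.arctan2(*(b-a)[1::-1])),T[:3,:3])
print('shift to grip',move([c[0],c[1],.036])); tgt=np.array([.5144,-.4178,0])-.048*u; print('then',T[:3,:3].T@(tgt-np.array([c[0],c[1],0])))
```

```text
[ 0.4677 -0.4155  0.043 ] [ 0.5276 -0.4055  0.043 ] [ 0.5003 -0.4102  0.043 ] 9.525122597157713 [[-0.9862 -0.1655 -0.0003]
 [-0.1655  0.9862  0.0005]
 [ 0.0002  0.0005 -1.    ]]
shift to grip [-0.0144  0.0009  0.2175]
then [ 0.0354 -0.0097  0.    ]
```

```bash
python3 -m pendant '[[1,-0.0144,0.001,0.04,0],[1,0,0,0.06,0],[1,0,0,0.06,0],[1,0,0,0.04,0],[1,0,0,0.015,0],[1,0,0,0.002,0],[1,0,0,0,0]]'|egrep pos && python3 -m pendant '[[-1,0,0,0,0],[-1,0,0,0,0],[-1,0,0,0,0],[-1,0,0,0,0],[-1,0,0,0,0],[-1,0,0,0,0],[-1,0,0,0,0]]' 40 |egrep 'pos|gap|force' && python3 -m pendant '[[-1,0,0,-0.008,0],[-1,0,0,-0.006,0],[-1,0.015,-0.005,0,0],[-1,0.0205,-0.005,0,0],[-1,0,0,0,0],[-1,0,0,0.007,0],[-1,0,0,0.006,0],[-1,0,0,0,0]]'|egrep 'pos|gap|force'
```

```text
tcp_pos: [0.5013, -0.4114, 0.0388]
tcp_pos: [0.5003, -0.4104, 0.0371]
wrist_force: [-1.3, 1.0, 3.4]
finger_gap: 0.0151
grip_force: 42.6
tcp_pos: [0.467, -0.4259, 0.0374]
wrist_force: [0.8, -0.7, -1.8]
finger_gap: 0.015
grip_force: 42.0
```

Release and go up, then verify.

```bash
python3 -m pendant '[[-0.6,0,0,0,0],[-0.3,0,0,0,0],[0.2,0,0,0,0],[1,0,0,0,0],[1,0,0,0,0],[1,0,0,-0.02,0],[1,0,0,-0.05,0],[1,0,0,-0.06,0]]'|egrep pos && python3 -m pendant '[[1,0,0,-0.06,0],[1,0,0,-0.03,0],[1,0,0,0,0],[1,0,0,0,0]]'|egrep pos
python3 - <<'E'
from h import *
C=cam('wrist'); im=env.read_camera('wrist')[:,:,::-1]; cv2.imwrite('pics/w16.png',im); g=im.max(2)
pts=np.array([proj('wrist',p,C) for p in[(.4144,-.483,.003),(.398,-.385,.003),(.616,-.351,.003),(.6305,-.449,.003)]]).astype(int); print(pts.tolist())
x0,y0=pts.min(0);x1,y1=pts.max(0)
for y in range(y0,y1+12,6): print(y,''.join('#' if g[y,x]<32 else '=' if g[y,x]<60 else '-' if g[y,x]<110 else '+' if g[y,x]<170 else 'O' for x in range(x0,x1,2)))
env.read_camera('side');env.read_camera('scene')
a,b=[env.recognise(c,'scoop_lip') for c in('scene','side')];print(tri('scene',a[0]['centre'],'side',b[0]['centre']))
print(env.get_state()['clock'])
E
```

```text
tcp_pos: [0.4662, -0.4252, 0.1679]
tcp_pos: [0.4666, -0.4257, 0.2567]
[[273, 144], [365, 143], [356, 321], [279, 320]]
143 --------------------------------------========
149 ----------------------------------------------
155 ----------------------------------------------
161 =---------------------------------------------
167 =---------------------------------------------
173 =-----------------------------+---------------
179 #-------------------======#-------------------
185 #-------------------=======-------------------
191 #-------------------=======-------------------
197 =-------------------=======---------------+++=
203 #-------------------=======---------+++++++++=
209 =-------------------=======-----+++++++++++++=
215 =-----------------+-=======-+---+++++++++++++=
221 =----------++---++--=======+----+++++++++++++=
227 ==--------+++++++---=======O+++++++++++++++++=
233 ==------------------=-=--==-----------++++++-=
239 ==---+---------------------------------+++++==
245 ==++++-+-OOOOOOOOOOOOOOOOOOOOOOOOO+++-OO++++==
251 ==++++-O+OOOOOOOOOOOOOOOOOOOOOOOOOO++-OO++++==
257 ==++++-O++OOOOOOOOOOOOOOOOOOOOOOOOO++-O+++++==
263 ==+++++O++OOOOOOOOOOOOOOOOOOOOOOOO+++-O+++++==
269 ==++++-O++OOOOOOOOOOOOOOOOOOOOOOOOO++-O++++-==
275 ==+++++O++OOOOOOOOOOOOOOOOOOOOOOOOO+++O++++-==
281 ==++++++++OOOOOOOOOOOOOOOOOOOOOOOO++++O++++=-=
287 ==-+++++O+OOOOOOOOOOOOOOOOOOOOOOOOO+++O++++===
293 ==-+++++O-OOOOOOOOOOOOOOOOOOOOOOOO++-OO++++===
299 ==-+++++O-OOOOOOOOOOOOOOOOOOOOOOOOO++OO++++===
305 ===+++++O-OOOOOOOOOOOOOOOOOOOOOOOO++-OO+++-===
311 ===+++++O++++++++++++++++++++++++++++O++++-===
317 ===+++++O++++++++++++++++++++++++++++O++++====
323 ================-=======-=====================
329 ==================-===========================
(array([ 0.5411, -0.4126,  0.0227]), np.float64(0.0014074050939844559))
75.375
```

```bash
python3 -c "
from workcell import env
print(env.hand_in())"
```

```text
the job is handed in; nothing more can be done
None
```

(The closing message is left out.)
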